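Loosen the red-lidded spice and bring it to the front of the carousel

TASK

The spice in the jar with the red lid has caked: turn that jar upside down for a moment to loosen it, then stand it upright in the empty well of the spice carousel without dropping it. Only then turn the carousel by its centre knob until the red-lidded jar faces front, lined up with the white dot on the base, and finish while still gripping the knob to keep the turntable still. Leave the salt shaker, pepper mill and tape roll where they are.

Things in the scene. Friction and masses are not known exactly. Their poses are not given: they have to be found in the camera images.
- red_jar: Loose closed spice jar, amber with a plain paper label and a red lid; 44 mm diameter at its widest, 96 mm tall, about 0.15 kg. Stands upright on the worktop to the right of the carousel at the start. Origin at the centre of its underside, z axis up through the lid. The lid does not come off. In the well it stands loose with 5 mm of play all round: a jerky or fast turn throws it out.
- carousel: Fixed base of the spice carousel: dark wooden disc 144 mm across with a tongue 34 mm wide and 10 mm high that reaches 170 mm from the axis towards the front. Origin on the turning axis at worktop height, z up; its -x axis points along the tongue to the front. It stands with its front turned roughly to the robot. The wooden tray, the knob and two of the jars on it are parts that it carries.
- front_dot (a point): White dot on the tongue of the base, 150 mm in front of the turning axis: it marks the front.
- turntable (a joint): Angle of the light wooden tray (236 mm across, top face 24 mm above the worktop) about the vertical axis, rad, positive anticlockwise from above. 0: the empty well is in line with the white dot. Starts between 0.6 and 1.3 (well to the robot's right of the dot), so turn it clockwise. Range -2.6 to 2.6, friction 0.05 N m, no spring: it stays where left, but a sideways push of 1 N turns it.
- empty_place (a point): Centre of the floor of the empty well, 80 mm from the axis, 24 mm above the worktop; turns with the tray. The well is a dark ring 16 mm high, 54 mm inside, 63 mm outside. The other two wells, 120 degrees either way, hold a green- and a yellow-lidded jar of the same size, fixed in the tray, tops 120 mm above the worktop. A steel post 15 mm thick in the middle carries the knob.
- knob_grip (a point): Point on the turning axis inside the black fluted round knob on top of the centre post, 170 mm above the worktop: the height to grip at. The knob is 36 mm in diameter and 38 mm tall, from 150 to 188 mm above the worktop; it is fixed to the tray and turns it.
- salt_shaker: Bystander: glass salt shaker with grey top, 44 mm across, 90 mm tall, origin under its centre, behind the carousel.
- pepper_mill: Bystander: wooden pepper mill, 58 mm across, 170 mm tall, origin under its centre, behind the carousel.
- tape_roll: Bystander: roll of tape lying flat, 96 mm across, 25 mm high, origin under its centre, to the right behind the red-lidded jar.

How it is judged (in metres and radians):
On the way, in this order (a step that is already met when the one before it is completed fails the run):
1. the red-lidded jar is turned upside down (more than 120 degrees from upright) for a moment (angle between red_jar's own z axis and vertical above 2.1 rad), for 0.2 s.
2. the jar stands upright in the empty well, let go, with the carousel not yet turned to the front (horizontal distance between red_jar and empty_place below 0.008 m and z of red_jar in the frame of empty_place between -0.004 and 0.004 m and angle between red_jar's own z axis and vertical below 0.08 rad and contact force between the fingers and red_jar below 0.1 N and value of joint turntable above 0.3 rad), for 0.2 s.
3. the turntable is gripped by its knob and still, the jar at the front (value of joint turntable between -0.14 and 0.14 rad and velocity of joint turntable between -0.05 and 0.05 rad/s and contact force between the fingers and carousel above 3 N and distance between the grasp point and knob_grip below 0.03 m), for 0.3 s.
At the end, for the whole second after the job is handed in: The red-lidded jar, let go, stands upright (0.08 rad) on its well's floor (8 mm off centre, 4 mm in height); the turntable is within 0.14 rad of the dot and still (0.05 rad/s); the fingers press on the carousel with over 3 N, grasp point within 30 mm of the knob's middle (all of step 3 and horizontal distance between red_jar and empty_place below 0.008 m and z of red_jar in the frame of empty_place between -0.004 and 0.004 m and angle between red_jar's own z axis and vertical below 0.08 rad and contact force between the fingers and red_jar below 0.1 N); the arm keeps its last pose, push and grip.
It fails at once if the jar is dropped (falls freely, touching nothing, faster than 0.6 m/s) (contact force between red_jar and anything else below 0.02 N and linear speed of red_jar above 0.6 m/s).
It fails at once if the salt shaker is knocked or pushed aside (more than 30 mm) (distance of salt_shaker from where it was at the start of the episode above 0.03 m).
It fails at once if the pepper mill is knocked or pushed aside (more than 30 mm) (distance of pepper_mill from where it was at the start of the episode above 0.03 m).
It fails at once if the tape roll is knocked or pushed aside (more than 30 mm) (distance of tape_roll from where it was at the start of the episode above 0.03 m).
It also fails if it takes over 58 s, if anything falls off the work surface, if the arm or the gripper's body presses on something with over 40 N, if the wrist force passes 120 N, or if a joint passes its speed limit or range.

ROBOT

A 6-joint arm with a two-finger parallel gripper is mounted at the origin on a cart in front of the work surface, level with it; the furniture and walls round the work are solid. World frame = base frame: x ahead of the robot, y to its left, z up, the work surface at z = 0. Lengths are in m, angles in degrees, forces in N, time in s.
With the tool pointing down it reaches from about 0.4 to 0.825 m from the base axis. Payload 7 kg.
Tool frame: the origin (TCP) lies on the centre line of the jaws, within the pads' length; the fingertips stand 17 mm ahead of it and the grasp point (between the pads) lies 2 mm behind it; y points along the fingers, z is the direction in which the jaws open and shut, and the axes are right-handed (so a half turn about y gives the same grasp; the last joint's range is limited). The gripper opens to 88 mm and grips with 3 to 60 N. Pads are 19 mm wide; open, the fingers measure 130 mm over their backs; the gripper's body (78 mm by 193 mm) begins 47 mm behind the grasp point.
Start: joints at [-57.691, 20.546, 0.682, 0, -70.136, -16.507], TCP at [0.184, -0.649, 0.244] pointing down, gripper open.
Joint ranges: [-176.03, 176.03], [-82.01, 121.73], [-58.28, 71.71], [-173.87, 95.51], [-174.79, -0.11], [-173.66, 173.66]. Speed limits (degrees/s): [136.94, 136.94, 172.46, 180, 180, 180].

INTERFACE

Orientations are given as [roll, pitch, yaw] about the fixed x, y, z axes, in that order (R = Rz(yaw) Ry(pitch) Rx(roll)).
In Python, from plant import r, capture, camera_info gives the robot as it stands. The module is installed in compiled form; this text tells all that it offers.
- The arm moves only by the tool apply_moves, never from a script. Its argument "deltas" is a list of rows, each an object of numbers: "tx", "ty", "tz": the shift along the tool's x, y, z in m; "turn": the turn about the tool's y in rad; "gripper": the finger opening in m, from 0 to 0.0876. A call has 1 to 5 rows; each row is the pose to reach, as a shift and turn from the pose commanded when the call began, along the tool's axes at that moment; what a row does not reach only later rows make up. A row lasts 1/10 s, in which the tool goes at most 50 mm and 8.59 degrees, less where a joint would pass 70% of its speed; a pose out of reach is approached as far as the arm can. A call with a gripper value outside its range is refused whole. The fingers move at their own pace and stop on an object; "newtons" is the grip in N (left out, the last holds). Time passes only in rows, so rows that repeat a pose let the fingers close. It gives the time, the measured TCP pose, the force and the opening at its end, in the units of the state.
- r.get_state(): the state, without advancing time (a new reading comes with each control period).
- capture(name): name is "scene" or "top" or "wrist"; returns (picture, depth): 400x640x3 uint8, red, green, blue; 400x640 float32, m along the optical axis (not along the pixel's ray), 0 where there is no reading.
- camera_info(name): a dict with "K" (3x3 intrinsics, pixels), "k1" (the pictures are not rectified: a ray, as slopes to the right and down, at radius r is drawn at 1 + k1 r^2 times it, then the intrinsics apply), "eye" and "orientation" of the camera in the world; the wrist camera has in their place "tool_from_camera" (4x4, takes a point from camera to tool coordinates, whose origin is the TCP and whose axes are the tool frame's). Camera axes: x right, y up, looking along -z (the intrinsics and any distortion apply to the point x, -y, -z); pixel columns grow to the right and rows downward; lengths in m; the calibration is good to about 2 mm. A picture is of the moment at which its call begins: read the wrist's pose just before it. camera_info takes no time and is no camera call.
- r.close_job(): hands the job in, once; it reports no verdict.
The state is a dict: "time_s": time; "joints": joint angles; "qd": joint speeds; "joint_torque": joint torques, N m; "tcp_pos": TCP position; "eef_rot": TCP orientation; "contact_force": force on the tool from outside, world axes, zero at the start; "moment": the same for the moment, N m; "gripper_width": finger opening in m.
Only numpy, scipy, OpenCV 4.12 (cv2) and the standard library are available. Lean on these libraries where they do the work, as an engineer would, in place of code of your own. Each camera call takes 0.05 s, during which the arm holds its last target.

## Working session

There is one attempt and no reset: what is moved stays moved. The work goes in short steps, Python scripts to look and compute and a tool call to move; the robot and the scene stay as the last step left them, time stands still between calls to the robot, and variables do not carry over. Pictures are saved under pics/ and viewed, and the job is handed in when it is done.

Besides the shell and the picture viewer there is one more tool, called after ">>>" by a JSON object that holds its "fn" and its "kwargs", one argument or row to a line. apply_moves: Moves the arm, as the interface text tells. Its arguments: {"type":"object","properties":{"deltas":{"type":"array","items":{"type":"object","properties":{"tx":{"type":"number"},"ty":{"type":"number"},"tz":{"type":"number"},"turn":{"type":"number"},"gripper":{"type":"number"}}}},"newtons":{"type":"number"}},"required":["deltas"]}

```bash
mkdir -p pics; ls; python3 - <<'E'
from plant import r,capture,camera_info
import cv2
s=r.get_state()
for k,v in s.items(): print(k,v)
for n in ("scene","top","wrist"):
    print(n,camera_info(n))
    p,d=capture(n); cv2.imwrite(f"pics/{n}0.png",p[:,:,::-1])
    import numpy as np; np.savez(f"{n}0.npz",p=p,d=d)
E
```

```text
pics
time_s 0.0
joints [-5.76906795e+01  2.05914014e+01  6.33525949e-01 -2.20577780e-02
 -7.01374023e+01 -1.65090264e+01]
qd [-0.02504368 -0.07443442 -0.00654698 -0.05410158  0.0527855   0.04574217]
joint_torque [ 9.37901241e-04 -5.82718241e+01  2.93059838e+01  6.99734196e+00
  6.71107948e-03 -2.29008247e-04]
tcp_pos [ 0.18366898 -0.64903324  0.24261509]
eef_rot [-8.99027571e+01  7.19675553e-03  1.57927885e+01]
contact_force [-0.15093732 -0.00441049  0.1762653 ]
moment [ 0.02529053 -0.01278642  0.02117588]
gripper_width 0.08767067855526346
scene {'K': array([[504.46108472,   0.        , 318.29845364],
       [  0.        , 504.46108472, 195.84542968],
       [  0.        ,   0.        ,   1.        ]]), 'k1': -0.02918172018050678, 'eye': array([-0.11752501, -1.22387155,  0.8635009 ]), 'orientation': array([ 58.07280923,  -1.39702509, -35.33612702])}
top {'K': array([[373.16840534,   0.        , 325.55016662],
       [  0.        , 373.16840534, 200.88488175],
       [  0.        ,   0.        ,   1.        ]]), 'k1': -0.059395964011908185, 'eye': array([ 0.37029241, -0.26069013,  1.15310595]), 'orientation': array([ 10.60943179,  -0.12623823, -88.52653414])}
wrist {'K': array([[329.7976092 ,   0.        , 323.55045701],
       [  0.        , 329.7976092 , 202.84569305],
       [  0.        ,   0.        ,   1.        ]]), 'k1': 0.003341256195471166, 'tool_from_camera': array([[ 8.70489057e-04, -9.64261940e-01, -2.64949342e-01,
        -7.05803038e-02],
       [-2.56761679e-04,  2.64949218e-01, -9.64262333e-01,
        -1.40547460e-01],
       [ 9.99999588e-01,  9.07408647e-04, -1.69501200e-05,
         7.67764185e-04],
       [ 0.00000000e+00,  0.00000000e+00,  0.00000000e+00,
         1.00000000e+00]])}
```

View pics/scene0.png

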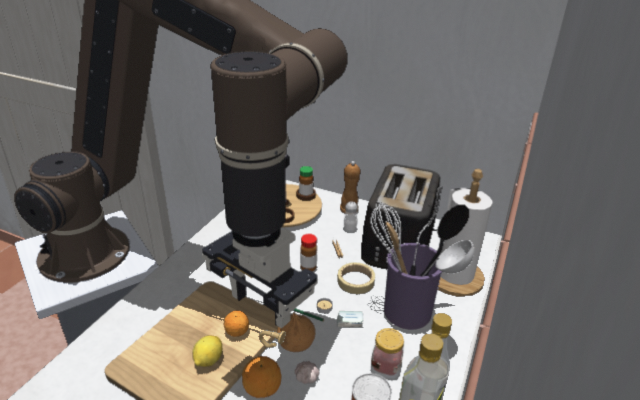

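View pics/top0.png

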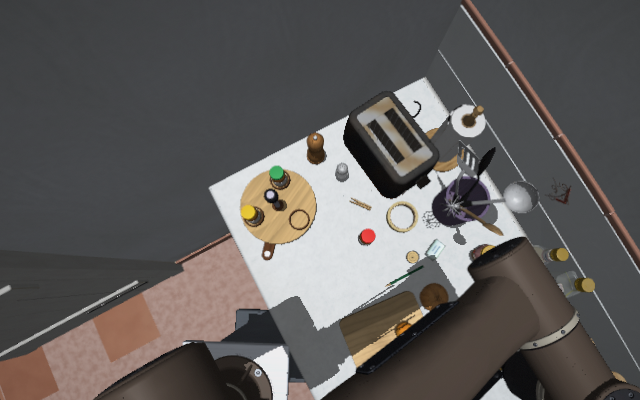

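View pics/wrist0.png

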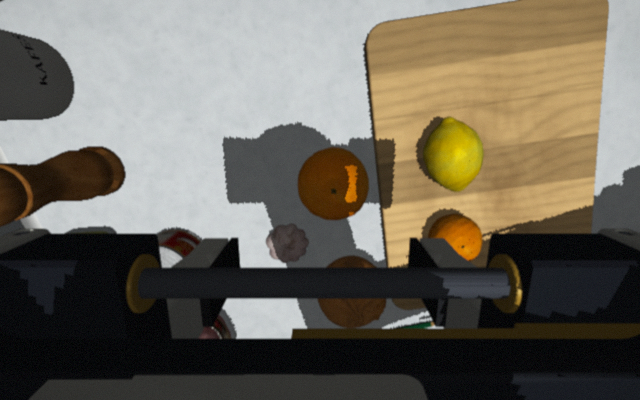

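```bash
cat > h.py <<'E'
import numpy as np, cv2
from scipy.spatial.transform import Rotation as Ro
from plant import r,capture,camera_info
def campose(n,st=None):
    c=camera_info(n)
    if n=="wrist":
        st=st or r.get_state()
        T=np.eye(4);T[:3,:3]=Ro.from_euler('xyz',st['eef_rot'],degrees=True).as_matrix();T[:3,3]=st['tcp_pos']
        T=T@c['tool_from_camera'];return c,T[:3,:3],T[:3,3]
    return c,Ro.from_euler('xyz',c['orientation'],degrees=True).as_matrix(),np.array(c['eye'])
def rays(n,px,st=None):
    c,R,e=campose(n,st);K=c['K'];px=np.atleast_2d(np.asarray(px,float))
    D=np.stack([(px[:,0]-K[0,2])/K[0,0],(px[:,1]-K[1,2])/K[1,1]],1);s=D.copy()
    for _ in range(20): s=D/(1+c['k1']*(s**2).sum(1,keepdims=True))
    d=np.stack([s[:,0],-s[:,1],-np.ones(len(s))],1)
    return e,d@R.T
def plane(n,px,z,st=None):
    e,d=rays(n,px,st);return e+d*((z-e[2])/d[:,2:3])
def depthpt(n,px,dep,st=None):
    e,d=rays(n,px,st);return e+d*np.asarray(dep).reshape(-1,1)
def proj(n,P,st=None):
    c,R,e=campose(n,st);q=(np.atleast_2d(P)-e)@R;s=np.stack([q[:,0]/-q[:,2],-q[:,1]/-q[:,2]],1)
    s=s*(1+c['k1']*(s**2).sum(1,keepdims=True));K=c['K'];return s@K[:2,:2].T+K[:2,2]
E
python3 - <<'E'
from h import *
for n in ("top","scene"):
    z=np.load(n+"0.npz");p,d=z['p'],z['d']
    h=cv2.cvtColor(p,cv2.COLOR_RGB2HSV)
    m={'red':((h[...,0]<5)|(h[...,0]>174))&(h[...,1]>190)&(h[...,2]>110),'green':(abs(h[...,0].astype(int)-65)<15)&(h[...,1]>150)&(h[...,2]>60),'yellow':(abs(h[...,0].astype(int)-25)<4)&(h[...,1]>190)&(h[...,2]>120)}
    for k,mm in m.items():
        c,l,s,ce=cv2.connectedComponentsWithStats(mm.astype(np.uint8))
        for i in range(1,c):
            if s[i,4]>40:
                v,u=np.where(l==i);P=depthpt(n,np.stack([u,v],1),d[v,u]);
                t=P[P[:,2]>P[:,2].max()-.006]
                print(n,k,s[i],ce[i].round(1),P.mean(0).round(4),'top',len(t),t.mean(0).round(4),P[:,2].max().round(3))
z=np.load("top0.npz");p,d=z['p'],z['d']
cv2.imwrite('pics/topcrop.png',cv2.resize(p[140:320,200:470,::-1],None,fx=2.9,fy=2.9,interpolation=cv2.INTER_CUBIC))
z=np.load("scene0.npz");p,d=z['p'],z['d']
cv2.imwrite('pics/scenecrop.png',cv2.resize(p[140:340,230:450,::-1],None,fx=3,fy=3,interpolation=cv2.INTER_CUBIC))
E
```

```text
top green [270 167  14  13 117] [276.3 172.5] [ 0.6428 -0.115   0.1195] top 84 [ 0.6437 -0.1142  0.1208] 0.125
top yellow [242 206  14  14 121] [247.7 211.7] [ 0.5274 -0.0403  0.1196] top 82 [ 0.5284 -0.0398  0.121 ] 0.125
scene red [302 235  14  10 111] [308.5 239.5] [ 0.4632 -0.3946  0.1039] top 1 [-0.1175 -1.2239  0.8635] 0.864
scene green [301 167  11   9  80] [305.8 170.9] [ 0.6392 -0.1224  0.1194] top 40 [ 0.6436 -0.1197  0.1226] 0.127
```

View pics/topcrop.png

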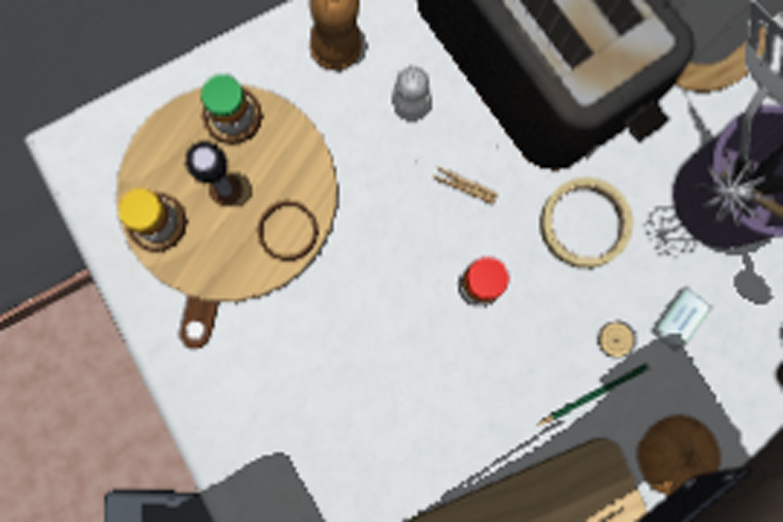

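View pics/scenecrop.png

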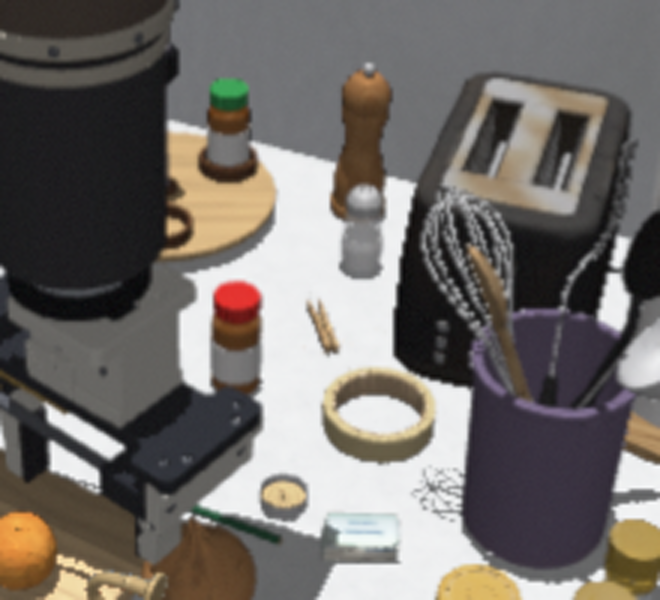

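```bash
python3 - <<'E'
from h import *
z=np.load("top0.npz");p,d=z['p'],z['d'];n='top'
U,V=np.meshgrid(np.arange(640),np.arange(400))
P=depthpt(n,np.stack([U.ravel(),V.ravel()],1),d.ravel()).reshape(400,640,3)
def cen(uv,z,h=.006,rad=12):
    m=(np.hypot(U-uv[0],V-uv[1])<rad)&(abs(P[...,2]-z)<h)&(d>0)
    c=m.astype(np.uint8); cs,_=cv2.findContours(c,cv2.RETR_EXTERNAL,cv2.CHAIN_APPROX_NONE); k=max(cs,key=cv2.contourArea)
    (x,y),rr=cv2.minEnclosingCircle(k); M=np.array([U[m].mean(),V[m].mean()])
    return M, plane(n,M,z)[0].round(4), plane(n,(x,y),z)[0].round(4), rr
for nm,uv,zz in (('red',(368,236),.096),('green',(276,172),.12),('yellow',(248,211),.12),('knob',(271,195),.188)):
    print(nm,*cen(uv,zz))
print('table z', P[270:290,270:300,2].mean(), 'tray z',P[225:232,275:285,2].mean())
# dot
g=p.min(2); m=(g>200)&(np.hypot(U-267,V-254)<6); print('dot',U[m].mean(),V[m].mean(),m.sum(),plane(n,(U[m].mean(),V[m].mean()),.010))
# ring top z=.040
m=(P[...,2]>.030)&(P[...,2]<.05)&(np.hypot(U-299,V-219)<14);print('ring',m.sum(),U[m].mean(),V[m].mean())
k=cv2.findContours(m.astype(np.uint8),0,1)[0];k=max(k,key=cv2.contourArea);print(cv2.minEnclosingCircle(k),plane(n,cv2.minEnclosingCircle(k)[0],.04))
# tray edge
m=(abs(P[...,2]-.024)<.006)&(np.hypot(P[...,0]-.57,P[...,1]+.10)<.15);k=cv2.findContours(m.astype(np.uint8),0,1)[0];k=max(k,key=cv2.contourArea);print('tray',cv2.minEnclosingCircle(k),plane(n,cv2.fitEllipse(k)[0],.024))
z=np.load("scene0.npz");p,d=z['p'],z['d']
P=depthpt('scene',np.stack([U.ravel(),V.ravel()],1),d.ravel()).reshape(400,640,3)
n='scene'
h=cv2.cvtColor(p,cv2.COLOR_RGB2HSV)
m=(np.hypot(U-308,V-241)<14)&((h[...,0]<8)|(h[...,0]>170))&(h[...,1]>180)&(h[...,2]>90);print('scene red',m.sum(),U[m].min(),U[m].max(),V[m].min(),V[m].max())
print(P[230:275:3,309].round(3))
E
```

```text
red [367.68263473 235.10179641] [ 0.4727 -0.38    0.096 ] [ 0.4727 -0.3799  0.096 ] 7.339257717132568
green [275.96341463 171.66463415] [ 0.6451 -0.1139  0.12  ] [ 0.6444 -0.1141  0.12  ] 7.257760047912598
yellow [247.53892216 211.47904192] [ 0.5278 -0.0398  0.12  ] [ 0.5278 -0.0397  0.12  ] 7.516748428344727
knob [270.08333333 194.27083333] [ 0.565  -0.1112  0.188 ] [ 0.564  -0.1115  0.188 ] 7.02366828918457
table z 0.003995821236768219 tray z 0.024481023515747668
dot 266.90909090909093 253.0909090909091 22 [[ 0.41813308 -0.08343133  0.01      ]]
ring 99 298.5959595959596 218.33333333333334
((298.61236572265625, 218.05056762695312), 10.966643333435059) [[ 0.52412716 -0.1780866   0.04      ]]
tray ((277.6077575683594, 205.79505920410156), 38.360294342041016) [[ 0.55937834 -0.1148172   0.024     ]]
scene red 153 302 315 235 247
[[ 0.566 -0.249  0.004]
 [ 0.486 -0.363  0.095]
 [ 0.474 -0.38   0.101]
 [-0.118 -1.224  0.864]
 [ 0.463 -0.398  0.098]
 [ 0.464 -0.396  0.087]
 [ 0.464 -0.396  0.077]
 [ 0.46  -0.401  0.073]
 [ 0.462 -0.399  0.061]
 [ 0.463 -0.399  0.051]
 [ 0.462 -0.4    0.043]
 [ 0.462 -0.401  0.033]
 [ 0.463 -0.4    0.022]
 [ 0.464 -0.398  0.01 ]
 [ 0.238 -0.719  0.336]]
```

```bash
python3 - <<'E'
from h import *
q=lambda u,v:(200+u/2.9,140+v/2.9)
for nm,u,v in (('tape',587,222),('picks l',435,172),('picks r',495,195),('wood disc',617,338),('pencil tip',541,424),('pencil end',648,366),('board corner',610,440),('shadow corner',285,455),('tableedge',125,345),('tableedge2',200,495),('salt',411,95),('shadowline',445,495)):
    print(nm,plane('top',q(u,v),0)[0].round(3))
z=np.load("top0.npz");d=z['d']
s=r.get_state();print(s['tcp_pos'],s['eef_rot'],s['time_s'])
def rel(P):
    R=Ro.from_euler('xyz',s['eef_rot'],degrees=True).as_matrix();print((R.T@(np.array(P)-s['tcp_pos'])).round(4))
rel([.4727,-.380,.243])
E
```

```text
tape [ 0.543 -0.499  0.   ]
picks l [ 0.593 -0.334  0.   ]
picks r [ 0.57 -0.4   0.  ]
wood disc [ 0.419 -0.53   0.   ]
pencil tip [ 0.328 -0.449  0.   ]
pencil end [ 0.391 -0.563  0.   ]
board corner [ 0.313 -0.521  0.   ]
shadow corner [ 0.29  -0.183  0.   ]
tableedge [ 0.399 -0.01   0.   ]
tableedge2 [ 0.247 -0.097  0.   ]
salt [ 0.679 -0.307  0.   ]
shadowline [ 0.254 -0.35   0.   ]
[ 0.1836745  -0.64914703  0.242828  ] [-8.99240575e+01  8.89937325e-03  1.57971854e+01] 0.15
[0.3514 0.     0.1803]
```

>>> {"fn": "apply_moves", "kwargs": {
  "deltas": [
    {"tx": 0.04,"tz": 0.02,"gripper": 0.075},
    {"tx": 0.08,"tz": 0.04,"gripper": 0.075},
    {"tx": 0.12,"tz": 0.06,"gripper": 0.075},
    {"tx": 0.16,"tz": 0.08,"gripper": 0.075},
    {"tx": 0.2,"tz": 0.1,"gripper": 0.075}
  ]
}}

```text
invalid input at $.deltas[0]: expected keys tx, ty, tz, turn, gripper
```

>>> {"fn": "apply_moves", "kwargs": {
  "deltas": [
    {"tx": 0.04,"tz": 0.02},
    {"tx": 0.08,"tz": 0.04},
    {"tx": 0.12,"tz": 0.065},
    {"tx": 0.15,"tz": 0.08},
    {"tx": 0.151,"tz": 0.08}
  ]
}}

```text
invalid input at $.deltas[0]: expected keys tx, ty, tz, turn, gripper
```

```bash
cat > look.py <<'E'
import sys
from h import *
st=r.get_state()
print({k:np.round(st[k],4) for k in ('time_s','tcp_pos','eef_rot','contact_force','gripper_width')})
for a in sys.argv[1:]:
    n,f=a.split(':');p,d=capture(n);cv2.imwrite(f'pics/{f}.png',p[:,:,::-1]);np.savez(f+'.npz',p=p,d=d,t=st['tcp_pos'],e=st['eef_rot'])
E
python3 look.py wrist:w1
```

```text
{'time_s': np.float64(0.15), 'tcp_pos': array([ 0.1837, -0.6491,  0.2428]), 'eef_rot': array([-8.99241e+01,  8.90000e-03,  1.57972e+01]), 'contact_force': array([-0.2227, -0.2516, -0.7001]), 'gripper_width': np.float64(0.0874)}
```

View pics/w1.png

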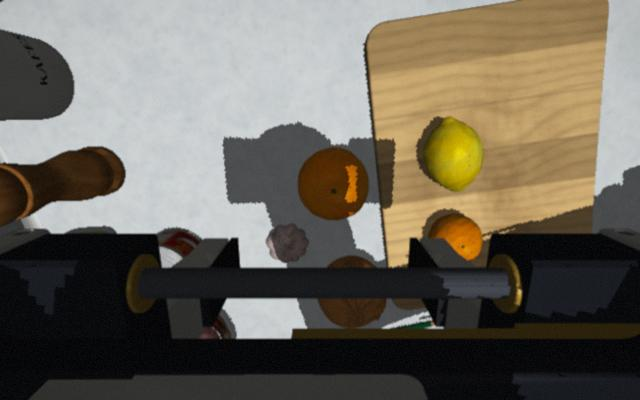

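The moves were refused because every row needs all five keys, so I'm resending them in full.

>>> {"fn": "apply_moves", "kwargs": {
  "deltas": [
    {"tx": 0.04,"ty": 0,"tz": 0.02,"turn": 0,"gripper": 0.075},
    {"tx": 0.08,"ty": 0,"tz": 0.04,"turn": 0,"gripper": 0.075},
    {"tx": 0.12,"ty": 0,"tz": 0.06,"turn": 0,"gripper": 0.075},
    {"tx": 0.16,"ty": 0,"tz": 0.08,"turn": 0,"gripper": 0.075},
    {"tx": 0.2,"ty": 0,"tz": 0.1,"turn": 0,"gripper": 0.075}
  ],
  "newtons": 5
}}

```text
time_s: 0.7
tcp_pos: [0.35, -0.4974, 0.2435]
eef_rot: [-90.0, -0.0, 15.8]
contact_force: [1.3, -0.7, -0.0]
gripper_width: 0.0747
```

>>> {"fn": "apply_moves", "kwargs": {
  "deltas": [
    {"tx": 0.04,"ty": 0,"tz": 0.02,"turn": 0,"gripper": 0.075},
    {"tx": 0.08,"ty": 0,"tz": 0.04,"turn": 0,"gripper": 0.075},
    {"tx": 0.12,"ty": 0,"tz": 0.065,"turn": 0,"gripper": 0.075},
    {"tx": 0.15,"ty": 0,"tz": 0.08,"turn": 0,"gripper": 0.075},
    {"tx": 0.151,"ty": 0,"tz": 0.08,"turn": 0,"gripper": 0.075}
  ]
}}

```text
time_s: 1.2
tcp_pos: [0.4752, -0.378, 0.2434]
eef_rot: [-90.0, -0.0, 16.0]
contact_force: [0.2, -0.3, 0.3]
gripper_width: 0.0745
```

```bash
python3 look.py wrist:w1
```

```text
{'time_s': np.float64(1.2), 'tcp_pos': array([ 0.4752, -0.378 ,  0.2434]), 'eef_rot': array([-8.99922e+01, -2.30000e-02,  1.60198e+01]), 'contact_force': array([ 0.1583, -0.2915,  0.2931]), 'gripper_width': np.float64(0.0745)}
```

View pics/w1.png

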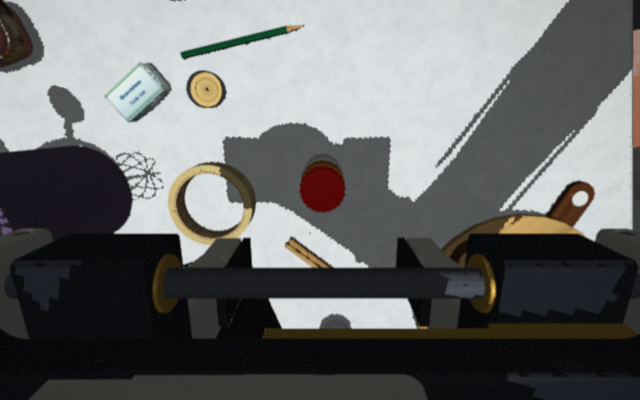

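```bash
python3 - <<'E'
from h import *
print(plane('wrist',(322,189),.096), r.get_state()['time_s'])
E
```

```text
[[ 0.47001396 -0.38083409  0.096     ]] 1.25
```

>>> {"fn": "apply_moves", "kwargs": {
  "deltas": [
    {"tx": -0.004,"ty": 0.045,"tz": -0.001,"turn": 0,"gripper": 0.07},
    {"tx": -0.004,"ty": 0.09,"tz": -0.001,"turn": 0,"gripper": 0.065},
    {"tx": -0.004,"ty": 0.125,"tz": -0.001,"turn": 0,"gripper": 0.06},
    {"tx": -0.004,"ty": 0.144,"tz": -0.001,"turn": 0,"gripper": 0.055},
    {"tx": -0.004,"ty": 0.144,"tz": -0.001,"turn": 0,"gripper": 0.055}
  ],
  "newtons": 4
}}

```text
time_s: 1.75
tcp_pos: [0.4663, -0.3825, 0.0963]
eef_rot: [-89.8, 0.3, 15.7]
contact_force: [-0.1, -0.3, 0.4]
gripper_width: 0.0556
```

>>> {"fn": "apply_moves", "kwargs": {
  "deltas": [
    {"tx": 0,"ty": 0,"tz": 0,"turn": 0,"gripper": 0.03},
    {"tx": 0,"ty": 0,"tz": 0,"turn": 0,"gripper": 0.03},
    {"tx": 0,"ty": 0,"tz": 0,"turn": 0,"gripper": 0.03},
    {"tx": 0,"ty": 0,"tz": 0,"turn": 0,"gripper": 0.03}
  ],
  "newtons": 4
}}

```text
time_s: 2.15
tcp_pos: [0.4697, -0.3832, 0.1012]
eef_rot: [-90.1, -0.1, 15.8]
contact_force: [-0.7, 1.3, 4.7]
gripper_width: 0.0404
```

```bash
python3 look.py wrist:w2 scene:s2
```

```text
{'time_s': np.float64(2.15), 'tcp_pos': array([ 0.4697, -0.3832,  0.1012]), 'eef_rot': array([-90.103 ,  -0.1101,  15.8163]), 'contact_force': array([-0.6803,  1.3167,  4.6775]), 'gripper_width': np.float64(0.0404)}
```

View pics/s2.png

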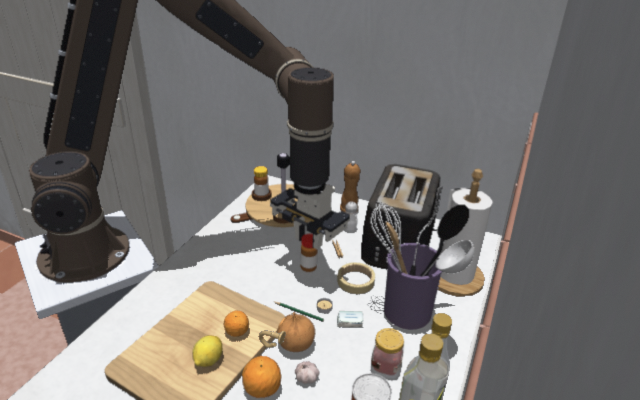

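View pics/w2.png

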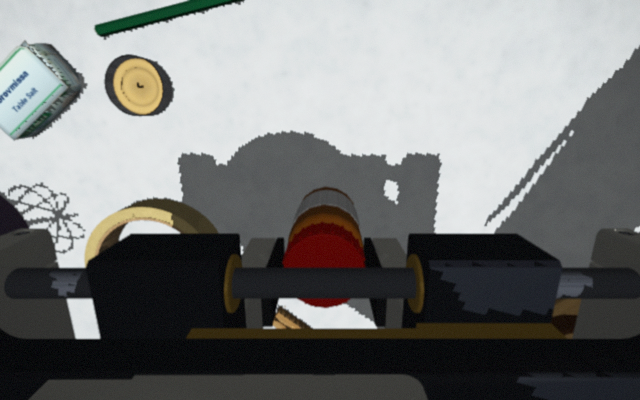

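>>> {"fn": "apply_moves", "kwargs": {
  "deltas": [
    {"tx": -0.008,"ty": -0.001,"tz": 0,"turn": 0,"gripper": 0.03},
    {"tx": -0.016,"ty": -0.002,"tz": 0,"turn": 0,"gripper": 0.03},
    {"tx": -0.024,"ty": -0.002,"tz": 0,"turn": 0,"gripper": 0.03},
    {"tx": -0.036,"ty": -0.001,"tz": 0,"turn": 0,"gripper": 0.03},
    {"tx": -0.048,"ty": 0.001,"tz": 0,"turn": 0,"gripper": 0.03}
  ],
  "newtons": 4
}}

```text
time_s: 2.75
tcp_pos: [0.4213, -0.3959, 0.0981]
eef_rot: [-90.0, 0.0, 15.8]
contact_force: [-0.2, -0.4, -1.0]
gripper_width: 0.0411
```

```bash
python3 look.py scene:s3; python3 -c "
import cv2;p=cv2.imread('pics/s3.png')[170:320,220:400];cv2.imwrite('pics/s3c.png',cv2.resize(p,None,fx=4,fy=4,interpolation=2))"
```

```text
{'time_s': np.float64(2.75), 'tcp_pos': array([ 0.4213, -0.3959,  0.0981]), 'eef_rot': array([-8.99617e+01,  2.74000e-02,  1.57865e+01]), 'contact_force': array([-0.1534, -0.391 , -0.9607]), 'gripper_width': np.float64(0.0411)}
```

View pics/s3c.png

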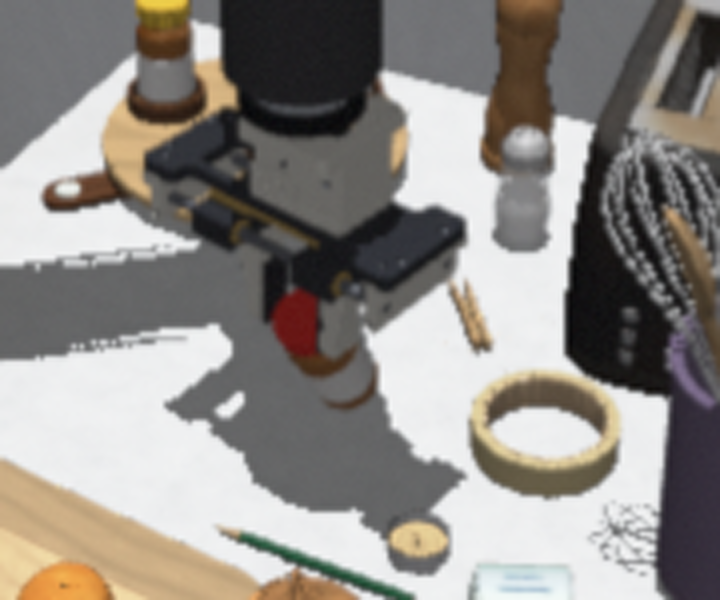

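>>> {"fn": "apply_moves", "kwargs": {
  "deltas": [
    {"tx": -0.011,"ty": 0.005,"tz": 0,"turn": 0,"gripper": 0.03},
    {"tx": -0.021,"ty": 0.01,"tz": 0,"turn": 0,"gripper": 0.03},
    {"tx": -0.031,"ty": 0.017,"tz": 0,"turn": 0,"gripper": 0.03},
    {"tx": -0.04,"ty": 0.024,"tz": 0,"turn": 0,"gripper": 0.03},
    {"tx": -0.048,"ty": 0.034,"tz": 0,"turn": 0,"gripper": 0.03}
  ],
  "newtons": 4
}}

```text
time_s: 3.3
tcp_pos: [0.3756, -0.409, 0.0638]
eef_rot: [-90.0, 0.0, 15.8]
contact_force: [-1.1, 0.4, -0.6]
gripper_width: 0.0407
```

>>> {"fn": "apply_moves", "kwargs": {
  "deltas": [
    {"tx": -0.006,"ty": 0.009,"tz": 0,"turn": 0,"gripper": 0.03},
    {"tx": -0.01,"ty": 0.018,"tz": 0,"turn": 0,"gripper": 0.03},
    {"tx": -0.013,"ty": 0.026,"tz": 0,"turn": 0,"gripper": 0.03},
    {"tx": -0.015,"ty": 0.032,"tz": 0,"turn": 0,"gripper": 0.03},
    {"tx": -0.015,"ty": 0.033,"tz": 0,"turn": 0,"gripper": 0.03}
  ],
  "newtons": 4
}}

```text
time_s: 3.8
tcp_pos: [0.3616, -0.4129, 0.0309]
eef_rot: [-89.9, 0.1, 15.8]
contact_force: [-3.1, 1.9, 4.2]
gripper_width: 0.0405
```

```bash
python3 look.py scene:s4; python3 -c "
import cv2;p=cv2.imread('pics/s4.png')[170:320,220:400];cv2.imwrite('pics/s4c.png',cv2.resize(p,None,fx=4,fy=4,interpolation=2))"
```

```text
{'time_s': np.float64(3.8), 'tcp_pos': array([ 0.3616, -0.4129,  0.0309]), 'eef_rot': array([-8.99482e+01,  6.69000e-02,  1.58102e+01]), 'contact_force': array([-3.1025,  1.8891,  4.2443]), 'gripper_width': np.float64(0.0405)}
```

View pics/s4c.png

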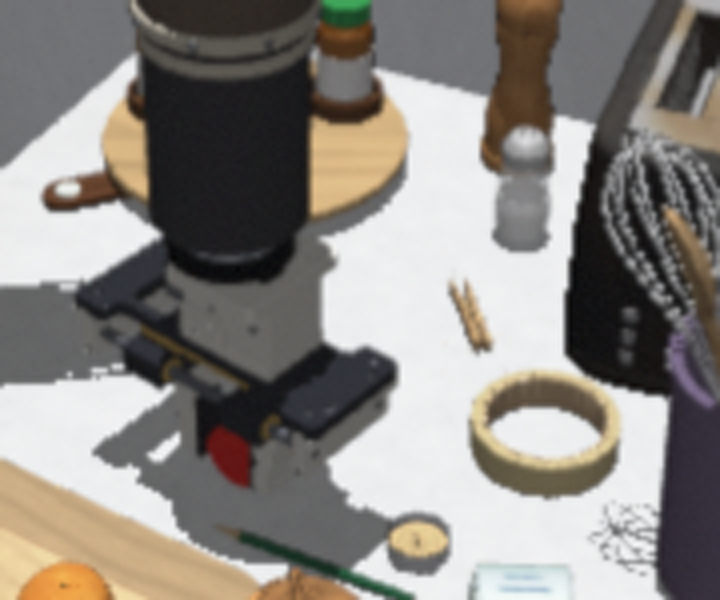

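>>> {"fn": "apply_moves", "kwargs": {
  "deltas": [
    {"tx": 0,"ty": -0.001,"tz": 0,"turn": 0,"gripper": 0.06},
    {"tx": 0,"ty": -0.001,"tz": 0,"turn": 0,"gripper": 0.06},
    {"tx": 0.0,"ty": -0.001,"tz": 0,"turn": 0,"gripper": 0.06},
    {"tx": 0.03,"ty": -0.001,"tz": 0,"turn": 0,"gripper": 0.06},
    {"tx": 0.06,"ty": -0.001,"tz": 0,"turn": 0,"gripper": 0.06}
  ],
  "newtons": 5
}}

```text
time_s: 4.35
tcp_pos: [0.4205, -0.3968, 0.033]
eef_rot: [-90.0, -0.0, 15.7]
contact_force: [0.1, -1.6, 0.5]
gripper_width: 0.0598
```

```bash
python3 look.py wrist:w5 scene:s5; python3 -c "
import cv2;p=cv2.imread('pics/s5.png')[170:320,220:400];cv2.imwrite('pics/s5c.png',cv2.resize(p,None,fx=4,fy=4,interpolation=2))"
```

```text
{'time_s': np.float64(4.35), 'tcp_pos': array([ 0.4205, -0.3968,  0.033 ]), 'eef_rot': array([-9.0037e+01, -4.1500e-02,  1.5729e+01]), 'contact_force': array([ 0.1488, -1.5916,  0.4673]), 'gripper_width': np.float64(0.0598)}
```

View pics/s5c.png

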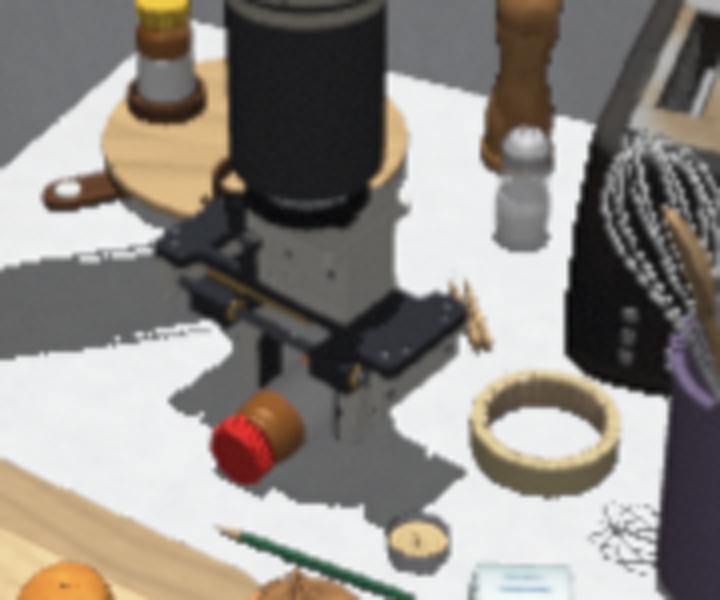

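View pics/w5.png

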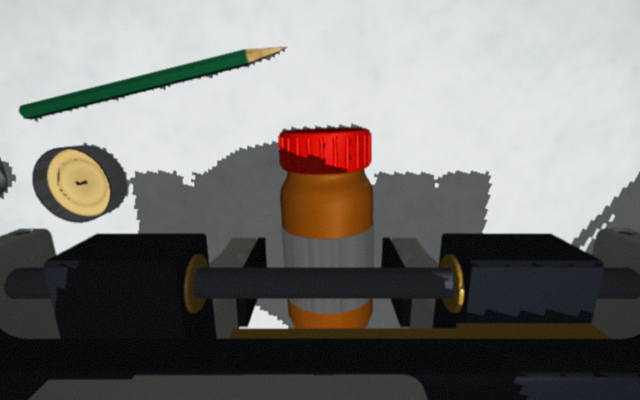

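```bash
python3 - <<'E'
from h import *
z=np.load('w5.npz');st=dict(tcp_pos=z['t'],eef_rot=z['e'])
R=Ro.from_euler('xyz',st['eef_rot'],degrees=True).as_matrix()
for px,zz in (((325,128),.03),((325,128),.04),((328,328),.044),((326,172),.042),((280,150),.022),((371,150),.022),((288,290),.022),((373,290),.022)): print(px,zz,(R.T@(plane('wrist',px,zz,st)[0]-st['tcp_pos'])).round(4))
E
```

```text
(325, 128) 0.03 [-0.0641  0.003   0.0014]
(325, 128) 0.04 [-0.0646 -0.007   0.0014]
(328, 328) 0.044 [ 0.0241 -0.011   0.0027]
(326, 172) 0.042 [-0.0473 -0.009   0.0018]
(280, 150) 0.022 [-0.054   0.011  -0.0191]
(371, 150) 0.022 [-0.0539  0.011   0.0224]
(288, 290) 0.022 [ 0.0175  0.0111 -0.0175]
(373, 290) 0.022 [0.0175 0.011  0.0261]
```

>>> {"fn": "apply_moves", "kwargs": {
  "deltas": [
    {"tx": 0.016,"ty": 0,"tz": 0.003,"turn": 0,"gripper": 0.06},
    {"tx": 0.016,"ty": 0,"tz": 0.003,"turn": 0,"gripper": 0.03},
    {"tx": 0.016,"ty": 0,"tz": 0.003,"turn": 0,"gripper": 0.03},
    {"tx": 0.016,"ty": 0,"tz": 0.003,"turn": 0,"gripper": 0.03},
    {"tx": 0.016,"ty": 0,"tz": 0.003,"turn": 0,"gripper": 0.03}
  ],
  "newtons": 5
}}

```text
time_s: 4.95
tcp_pos: [0.4341, -0.3895, 0.0326]
eef_rot: [-90.0, -0.0, 15.8]
contact_force: [1.2, 0.3, -0.9]
gripper_width: 0.0441
```

>>> {"fn": "apply_moves", "kwargs": {
  "deltas": [
    {"tx": -0.003,"ty": -0.008,"tz": 0,"turn": 0,"gripper": 0.03},
    {"tx": -0.007,"ty": -0.016,"tz": 0,"turn": 0,"gripper": 0.03},
    {"tx": -0.012,"ty": -0.024,"tz": 0,"turn": 0,"gripper": 0.03},
    {"tx": -0.017,"ty": -0.031,"tz": 0,"turn": 0,"gripper": 0.03},
    {"tx": -0.023,"ty": -0.038,"tz": 0,"turn": 0,"gripper": 0.03}
  ],
  "newtons": 5
}}

```text
time_s: 5.45
tcp_pos: [0.4117, -0.3958, 0.0714]
eef_rot: [-90.0, -0.0, 15.8]
contact_force: [0.3, -0.0, -1.8]
gripper_width: 0.0438
```

```bash
python3 look.py scene:s6; python3 -c "
import cv2;p=cv2.imread('pics/s6.png')[170:320,220:400];cv2.imwrite('pics/s6c.png',cv2.resize(p,None,fx=4,fy=4,interpolation=2))"
```

```text
{'time_s': np.float64(5.45), 'tcp_pos': array([ 0.4117, -0.3958,  0.0714]), 'eef_rot': array([-9.00105e+01, -1.75000e-02,  1.57905e+01]), 'contact_force': array([ 0.2573, -0.0289, -1.7612]), 'gripper_width': np.float64(0.0438)}
```

View pics/s6c.png

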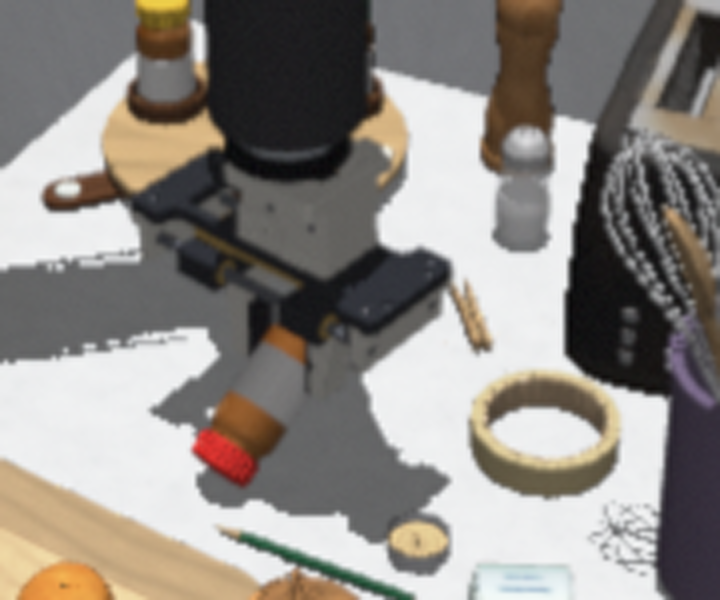

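>>> {"fn": "apply_moves", "kwargs": {
  "deltas": [
    {"tx": -0.01,"ty": -0.004,"tz": 0,"turn": 0,"gripper": 0.03},
    {"tx": -0.018,"ty": -0.009,"tz": 0,"turn": 0,"gripper": 0.03},
    {"tx": -0.025,"ty": -0.013,"tz": 0,"turn": 0,"gripper": 0.03},
    {"tx": -0.032,"ty": -0.016,"tz": 0,"turn": 0,"gripper": 0.03},
    {"tx": -0.036,"ty": -0.016,"tz": 0,"turn": 0,"gripper": 0.03}
  ],
  "newtons": 4
}}

```text
time_s: 6.0
tcp_pos: [0.3778, -0.4061, 0.0876]
eef_rot: [-90.1, -0.1, 15.8]
contact_force: [3.4, 0.8, 5.7]
gripper_width: 0.0436
```

```bash
python3 look.py scene:s7; python3 -c "
import cv2;p=cv2.imread('pics/s7.png')[170:320,220:400];cv2.imwrite('pics/s7c.png',cv2.resize(p,None,fx=4,fy=4,interpolation=2))"
```

```text
{'time_s': np.float64(6.0), 'tcp_pos': array([ 0.3778, -0.4061,  0.0876]), 'eef_rot': array([-9.00923e+01, -8.03000e-02,  1.58028e+01]), 'contact_force': array([3.3747, 0.8273, 5.7269]), 'gripper_width': np.float64(0.0436)}
```

View pics/s7c.png

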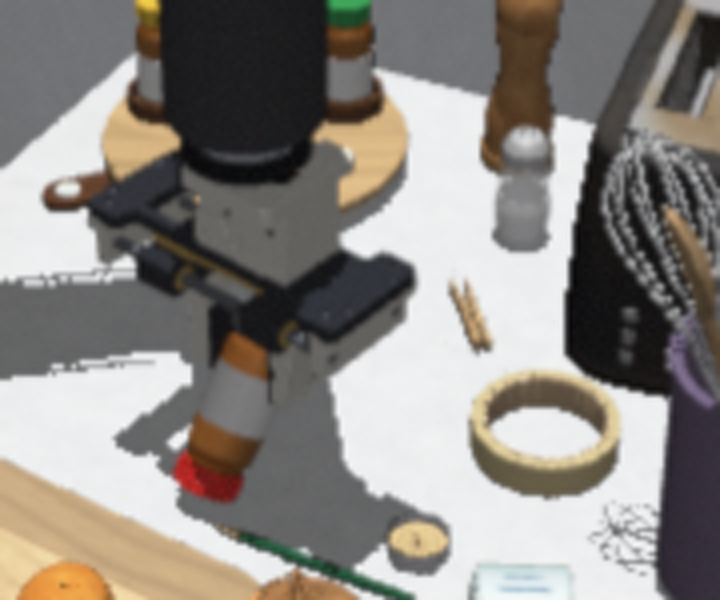

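>>> {"fn": "apply_moves", "kwargs": {
  "deltas": [
    {"tx": 0,"ty": 0,"tz": 0,"turn": 0,"gripper": 0.03},
    {"tx": 0,"ty": 0,"tz": 0,"turn": 0,"gripper": 0.03},
    {"tx": 0,"ty": 0,"tz": 0,"turn": 0,"gripper": 0.03},
    {"tx": 0.008,"ty": 0.003,"tz": 0,"turn": 0,"gripper": 0.03},
    {"tx": 0.016,"ty": 0.008,"tz": 0,"turn": 0,"gripper": 0.03}
  ],
  "newtons": 4
}}

```text
time_s: 6.55
tcp_pos: [0.3935, -0.4011, 0.0785]
eef_rot: [-90.0, -0.0, 15.8]
contact_force: [0.7, 0.3, 0.6]
gripper_width: 0.0436
```

>>> {"fn": "apply_moves", "kwargs": {
  "deltas": [
    {"tx": 0.008,"ty": 0.006,"tz": 0,"turn": 0,"gripper": 0.03},
    {"tx": 0.016,"ty": 0.013,"tz": 0,"turn": 0,"gripper": 0.03},
    {"tx": 0.022,"ty": 0.02,"tz": 0,"turn": 0,"gripper": 0.03},
    {"tx": 0.028,"ty": 0.028,"tz": 0,"turn": 0,"gripper": 0.03},
    {"tx": 0.032,"ty": 0.036,"tz": 0,"turn": 0,"gripper": 0.03}
  ],
  "newtons": 4
}}

```text
time_s: 7.05
tcp_pos: [0.4239, -0.392, 0.0413]
eef_rot: [-89.9, 0.1, 15.8]
contact_force: [-0.6, -0.5, -0.5]
gripper_width: 0.0434
```

>>> {"fn": "apply_moves", "kwargs": {
  "deltas": [
    {"tx": 0.002,"ty": 0.006,"tz": 0,"turn": 0,"gripper": 0.03},
    {"tx": 0.003,"ty": 0.01,"tz": 0,"turn": 0,"gripper": 0.03},
    {"tx": 0.003,"ty": 0.011,"tz": 0,"turn": 0,"gripper": 0.03}
  ],
  "newtons": 4
}}

```text
time_s: 7.35
tcp_pos: [0.4267, -0.3914, 0.0314]
eef_rot: [-90.0, 0.0, 15.8]
contact_force: [-0.8, 3.8, 7.0]
gripper_width: 0.0434
```

```bash
python3 look.py scene:s8; python3 -c "
import cv2;p=cv2.imread('pics/s8.png')[170:320,220:400];cv2.imwrite('pics/s8c.png',cv2.resize(p,None,fx=4,fy=4,interpolation=2))"
```

```text
{'time_s': np.float64(7.35), 'tcp_pos': array([ 0.4267, -0.3914,  0.0314]), 'eef_rot': array([-8.99778e+01,  1.55000e-02,  1.58076e+01]), 'contact_force': array([-0.7893,  3.7857,  6.9705]), 'gripper_width': np.float64(0.0434)}
```

View pics/s8c.png

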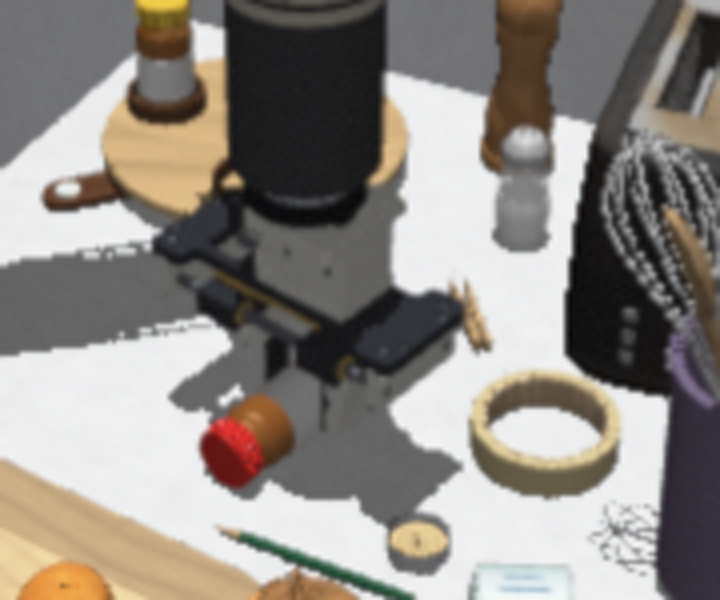

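>>> {"fn": "apply_moves", "kwargs": {
  "deltas": [
    {"tx": 0,"ty": -0.001,"tz": 0,"turn": 0,"gripper": 0.06},
    {"tx": 0,"ty": -0.001,"tz": 0,"turn": 0,"gripper": 0.06},
    {"tx": 0,"ty": -0.001,"tz": 0,"turn": 0,"gripper": 0.06},
    {"tx": -0.03,"ty": -0.001,"tz": 0,"turn": 0,"gripper": 0.06},
    {"tx": -0.055,"ty": -0.001,"tz": 0,"turn": 0,"gripper": 0.06}
  ],
  "newtons": 4
}}

```text
time_s: 7.9
tcp_pos: [0.3732, -0.4065, 0.0325]
eef_rot: [-90.0, 0.0, 15.8]
contact_force: [-0.3, -0.5, -0.2]
gripper_width: 0.0599
```

```bash
python3 look.py wrist:w9 scene:s9; python3 -c "
import cv2;p=cv2.imread('pics/s9.png')[170:320,220:400];cv2.imwrite('pics/s9c.png',cv2.resize(p,None,fx=4,fy=4,interpolation=2))"
```

```text
{'time_s': np.float64(7.9), 'tcp_pos': array([ 0.3732, -0.4065,  0.0325]), 'eef_rot': array([-8.99950e+01,  2.90000e-03,  1.58488e+01]), 'contact_force': array([-0.259 , -0.5015, -0.2177]), 'gripper_width': np.float64(0.0599)}
```

View pics/w9.png

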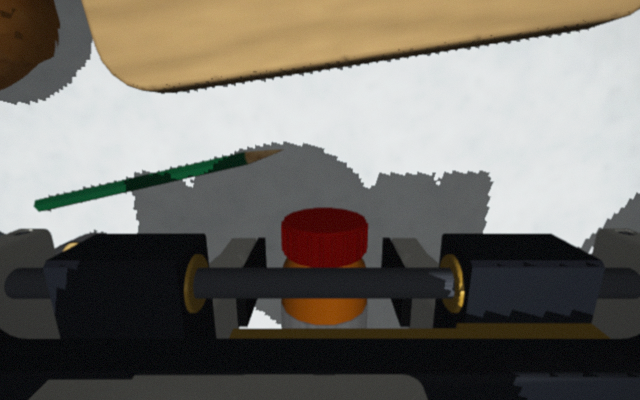

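View pics/s9c.png

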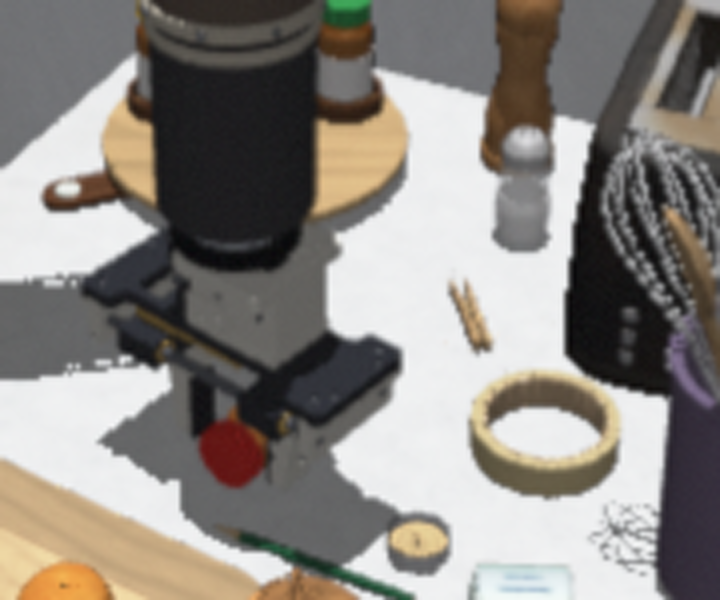

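```bash
python3 - <<'E'
from h import *
z=np.load('w9.npz');st=dict(tcp_pos=z['t'],eef_rot=z['e'])
R=Ro.from_euler('xyz',st['eef_rot'],degrees=True).as_matrix()
for px,zz in (((325,208),.002),((325,234),.042),((282,225),.022),((367,225),.022)): print(px,zz,(R.T@(plane('wrist',px,zz,st)[0]-st['tcp_pos'])).round(4))
v=[190,200,210,215,220,225,230,240,250,260]
print((R.T@(depthpt('wrist',[(325,a) for a in v],z['d'][v,325],st)-st['tcp_pos']).T).T.round(4))
E
```

```text
(325, 208) 0.002 [-0.0207  0.0305  0.0016]
(325, 234) 0.042 [-0.0209 -0.0095  0.0014]
(282, 225) 0.022 [-0.018   0.0105 -0.0193]
(367, 225) 0.022 [-0.0179  0.0105  0.0218]
[[-0.0303  0.0322  0.0016]
 [-0.0245  0.0331  0.0016]
 [-0.0215  0.0241  0.0015]
 [-0.0213  0.0159  0.0015]
 [-0.0215  0.0076  0.0015]
 [-0.0214  0.0007  0.0014]
 [-0.0212 -0.0053  0.0014]
 [-0.0181 -0.0094  0.0014]
 [-0.0135 -0.0092  0.0014]
 [-0.0086 -0.0088  0.0014]]
```

>>> {"fn": "apply_moves", "kwargs": {
  "deltas": [
    {"tx": -0.011,"ty": 0,"tz": 0.001,"turn": 0,"gripper": 0.06},
    {"tx": -0.011,"ty": 0,"tz": 0.001,"turn": 0,"gripper": 0.03},
    {"tx": -0.011,"ty": 0,"tz": 0.001,"turn": 0,"gripper": 0.03},
    {"tx": -0.011,"ty": 0,"tz": 0.001,"turn": 0,"gripper": 0.03},
    {"tx": -0.011,"ty": 0,"tz": 0.001,"turn": 0,"gripper": 0.03}
  ],
  "newtons": 4
}}

```text
time_s: 8.5
tcp_pos: [0.3636, -0.4086, 0.0326]
eef_rot: [-90.0, -0.0, 15.8]
contact_force: [0.2, -0.0, 0.8]
gripper_width: 0.0404
```

>>> {"fn": "apply_moves", "kwargs": {
  "deltas": [
    {"tx": 0.002,"ty": -0.008,"tz": 0,"turn": 0,"gripper": 0.03},
    {"tx": 0.006,"ty": -0.016,"tz": 0,"turn": 0,"gripper": 0.03},
    {"tx": 0.011,"ty": -0.024,"tz": 0,"turn": 0,"gripper": 0.03},
    {"tx": 0.016,"ty": -0.032,"tz": 0,"turn": 0,"gripper": 0.03},
    {"tx": 0.022,"ty": -0.039,"tz": 0,"turn": 0,"gripper": 0.03}
  ],
  "newtons": 4
}}

```text
time_s: 9.0
tcp_pos: [0.3849, -0.4025, 0.0726]
eef_rot: [-90.0, -0.0, 15.8]
contact_force: [0.2, 0.5, -1.5]
gripper_width: 0.0409
```

>>> {"fn": "apply_moves", "kwargs": {
  "deltas": [
    {"tx": 0.01,"ty": -0.008,"tz": 0,"turn": 0,"gripper": 0.03},
    {"tx": 0.019,"ty": -0.014,"tz": 0,"turn": 0,"gripper": 0.03},
    {"tx": 0.029,"ty": -0.019,"tz": 0,"turn": 0,"gripper": 0.03},
    {"tx": 0.04,"ty": -0.023,"tz": 0,"turn": 0,"gripper": 0.03},
    {"tx": 0.051,"ty": -0.025,"tz": 0,"turn": 0,"gripper": 0.03}
  ],
  "newtons": 4
}}

```text
time_s: 9.5
tcp_pos: [0.4346, -0.3886, 0.0973]
eef_rot: [-90.0, -0.0, 15.8]
contact_force: [-0.9, -0.2, 2.5]
gripper_width: 0.0407
```

```bash
python3 look.py scene:s10; python3 -c "
import cv2;p=cv2.imread('pics/s10.png')[170:320,220:400];cv2.imwrite('pics/s10c.png',cv2.resize(p,None,fx=4,fy=4,interpolation=2))"
```

```text
{'time_s': np.float64(9.5), 'tcp_pos': array([ 0.4346, -0.3886,  0.0973]), 'eef_rot': array([-9.00489e+01, -4.22000e-02,  1.58174e+01]), 'contact_force': array([-0.9128, -0.2351,  2.5366]), 'gripper_width': np.float64(0.0407)}
```

View pics/s10c.png

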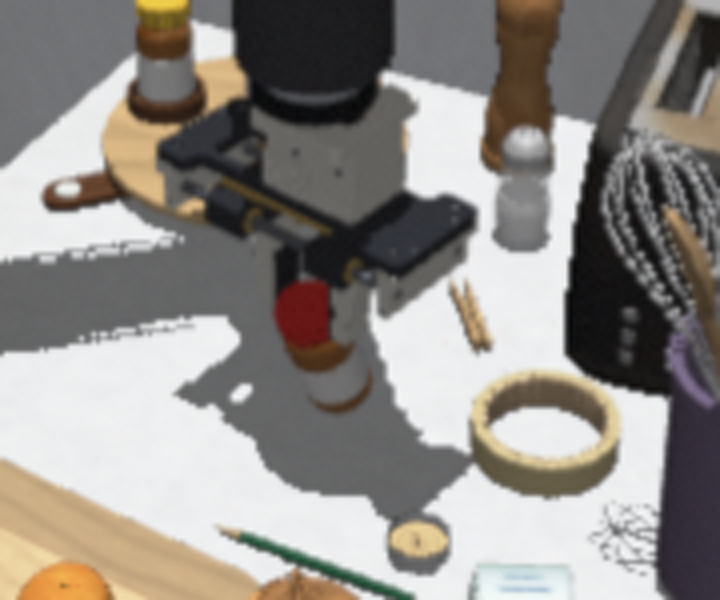

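>>> {"fn": "apply_moves", "kwargs": {
  "deltas": [
    {"tx": 0.008,"ty": -0.002,"tz": 0,"turn": 0,"gripper": 0.03},
    {"tx": 0.016,"ty": -0.002,"tz": 0,"turn": 0,"gripper": 0.03},
    {"tx": 0.024,"ty": -0.001,"tz": 0,"turn": 0,"gripper": 0.03},
    {"tx": 0.031,"ty": 0,"tz": 0,"turn": 0,"gripper": 0.03},
    {"tx": 0.035,"ty": 0.002,"tz": 0,"turn": 0,"gripper": 0.03}
  ],
  "newtons": 4
}}

```text
time_s: 10.05
tcp_pos: [0.4685, -0.3793, 0.0951]
eef_rot: [-90.1, -0.1, 15.8]
contact_force: [0.8, 0.7, 6.2]
gripper_width: 0.0406
```

```bash
python3 look.py scene:s11 wrist:w11; python3 -c "
import cv2;p=cv2.imread('pics/s11.png')[170:320,220:400];cv2.imwrite('pics/s11c.png',cv2.resize(p,None,fx=4,fy=4,interpolation=2))"
```

```text
{'time_s': np.float64(10.05), 'tcp_pos': array([ 0.4685, -0.3793,  0.0951]), 'eef_rot': array([-9.00796e+01, -7.76000e-02,  1.58382e+01]), 'contact_force': array([0.7883, 0.7481, 6.1643]), 'gripper_width': np.float64(0.0406)}
```

View pics/s11c.png

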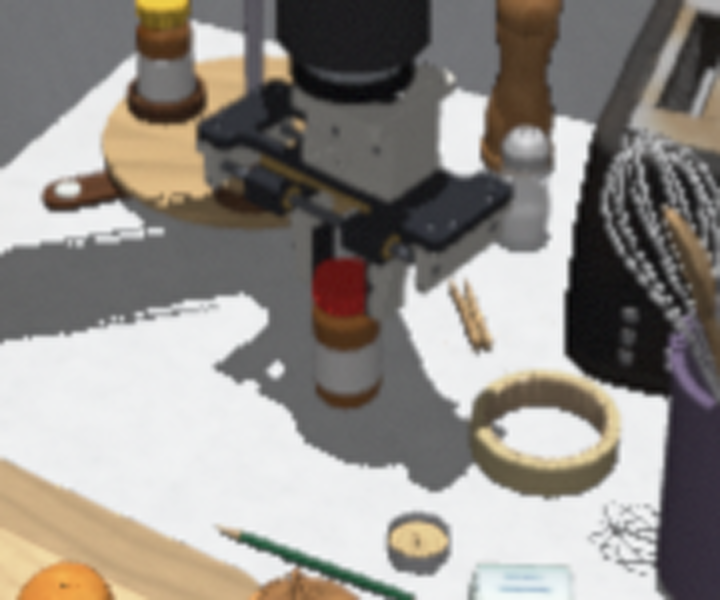

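View pics/w11.png

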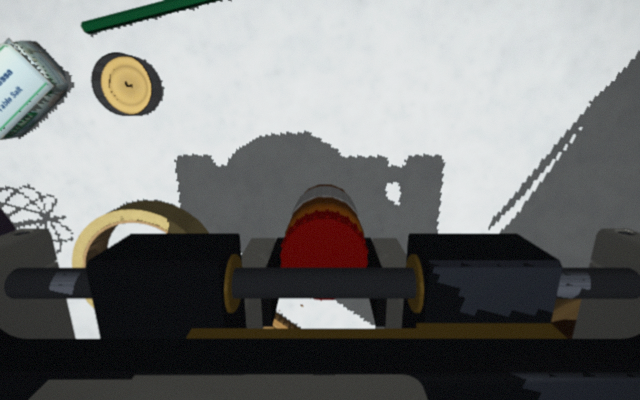

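>>> {"fn": "apply_moves", "kwargs": {
  "deltas": [
    {"tx": 0.004,"ty": 0,"tz": 0,"turn": 0,"gripper": 0.03},
    {"tx": 0.007,"ty": 0,"tz": 0,"turn": 0,"gripper": 0.03},
    {"tx": 0.007,"ty": -0.001,"tz": 0,"turn": 0,"gripper": 0.03},
    {"tx": 0.007,"ty": -0.001,"tz": 0,"turn": 0,"gripper": 0.055},
    {"tx": 0.007,"ty": -0.001,"tz": 0,"turn": 0,"gripper": 0.055}
  ],
  "newtons": 4
}}

```text
time_s: 10.65
tcp_pos: [0.4734, -0.3772, 0.0954]
eef_rot: [-90.0, 0.0, 15.8]
contact_force: [0.1, 0.5, 0.7]
gripper_width: 0.0509
```

```bash
python3 look.py scene:s12 wrist:w12; python3 -c "
import cv2;p=cv2.imread('pics/s12.png')[170:320,220:400];cv2.imwrite('pics/s12c.png',cv2.resize(p,None,fx=4,fy=4,interpolation=2))"
```

```text
{'time_s': np.float64(10.65), 'tcp_pos': array([ 0.4734, -0.3772,  0.0954]), 'eef_rot': array([-8.99807e+01,  1.77000e-02,  1.57977e+01]), 'contact_force': array([0.0708, 0.5468, 0.7141]), 'gripper_width': np.float64(0.0509)}
```

View pics/s12c.png

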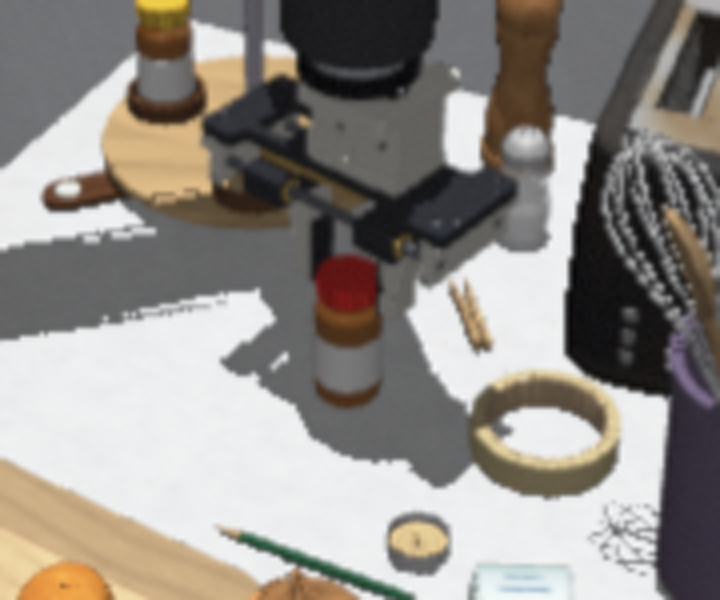

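View pics/w12.png

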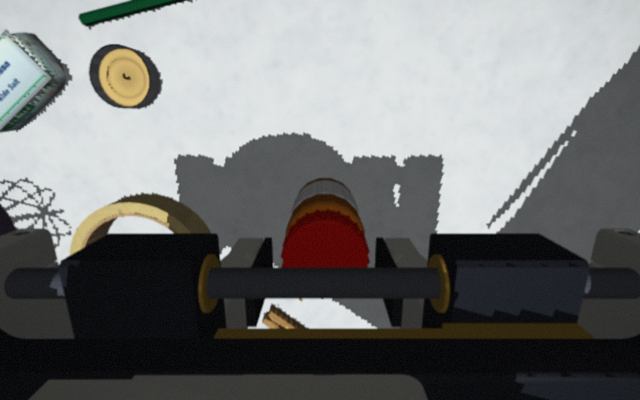

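```bash
python3 - <<'E'
from h import *
z=np.load('w12.npz');st=dict(tcp_pos=z['t'],eef_rot=z['e']);d=z['d']
R=Ro.from_euler('xyz',st['eef_rot'],degrees=True).as_matrix()
h=cv2.cvtColor(z['p'],cv2.COLOR_RGB2HSV);v,u=np.where(((h[...,0]<5)|(h[...,0]>174))&(h[...,1]>200)&(h[...,2]>80))
k=(abs(u-326)<60)&(v>200)&(v<305);u,v=u[k],v[k]
P=depthpt('wrist',np.stack([u,v],1),d[v,u],st);m=P[:,2]>.091;T=(P[m]-st['tcp_pos'])@R
print(m.sum(),np.percentile(P[m,2],[5,50,95]),T.min(0),T.max(0))
print((plane('wrist',np.stack([u[m],v[m]],1),.096,st)-st['tcp_pos'])@R)
i=np.argmin(T[:,0]);print(T[i])
E
```

```text
3168 [0.09427421 0.09522825 0.09620918] [-0.07058037 -0.14054846 -0.01802948] [-0.00060848  0.00312692  0.02171921]
[[-0.02512621 -0.00061723  0.00274793]
 [-0.02419097 -0.00061827  0.00051848]
 [-0.02418765 -0.00061722  0.00364325]
 ...
 [-0.00170169 -0.00061946  0.01767125]
 [-0.00170122 -0.00061931  0.01813563]
 [-0.00170029 -0.00061899  0.01906438]]
[-0.07058037 -0.14054846  0.00076862]
```

>>> {"fn": "apply_moves", "kwargs": {
  "deltas": [
    {"tx": -0.004,"ty": 0,"tz": 0.002,"turn": 0,"gripper": 0.058},
    {"tx": -0.004,"ty": 0.012,"tz": 0.002,"turn": 0,"gripper": 0.058},
    {"tx": -0.004,"ty": 0.024,"tz": 0.002,"turn": 0,"gripper": 0.058},
    {"tx": -0.004,"ty": 0.033,"tz": 0.002,"turn": 0,"gripper": 0.058},
    {"tx": -0.004,"ty": 0.033,"tz": 0.002,"turn": 0,"gripper": 0.03}
  ],
  "newtons": 12
}}

```text
time_s: 11.25
tcp_pos: [0.468, -0.3759, 0.0603]
eef_rot: [-89.9, 0.2, 15.8]
contact_force: [0.4, -0.2, -0.1]
gripper_width: 0.0541
```

>>> {"fn": "apply_moves", "kwargs": {
  "deltas": [
    {"tx": 0,"ty": 0,"tz": 0,"turn": 0,"gripper": 0.03},
    {"tx": 0,"ty": 0,"tz": 0,"turn": 0,"gripper": 0.03},
    {"tx": 0,"ty": 0,"tz": 0,"turn": 0,"gripper": 0.03}
  ],
  "newtons": 12
}}

```text
time_s: 11.55
tcp_pos: [0.4693, -0.3764, 0.0627]
eef_rot: [-90.0, -0.0, 15.8]
contact_force: [0.3, 0.5, -1.7]
gripper_width: 0.0437
```

>>> {"fn": "apply_moves", "kwargs": {
  "deltas": [
    {"tx": 0,"ty": -0.01,"tz": 0,"turn": 0,"gripper": 0.03},
    {"tx": 0,"ty": -0.03,"tz": 0,"turn": 0,"gripper": 0.03},
    {"tx": 0,"ty": -0.05,"tz": 0,"turn": 0,"gripper": 0.03},
    {"tx": 0,"ty": -0.07,"tz": 0,"turn": -0.04,"gripper": 0.03},
    {"tx": 0,"ty": -0.08,"tz": 0,"turn": -0.1,"gripper": 0.03}
  ],
  "newtons": 12
}}

```text
time_s: 12.05
tcp_pos: [0.47, -0.3769, 0.1456]
eef_rot: [-90.1, -0.1, 21.6]
contact_force: [0.3, -0.0, -1.9]
gripper_width: 0.0431
```

>>> {"fn": "apply_moves", "kwargs": {
  "deltas": [
    {"tx": 0,"ty": 0,"tz": 0,"turn": -0.1,"gripper": 0.03},
    {"tx": 0,"ty": 0,"tz": 0,"turn": -0.22,"gripper": 0.03},
    {"tx": 0,"ty": 0,"tz": 0,"turn": -0.34,"gripper": 0.03},
    {"tx": 0,"ty": 0,"tz": 0,"turn": -0.46,"gripper": 0.03},
    {"tx": 0,"ty": 0,"tz": 0,"turn": -0.56,"gripper": 0.03}
  ],
  "newtons": 12
}}

```text
time_s: 12.55
tcp_pos: [0.4693, -0.3764, 0.1436]
eef_rot: [-90.0, -0.0, 53.9]
contact_force: [0.2, 0.1, -2.6]
gripper_width: 0.0435
```

```bash
python3 look.py top:t13 wrist:w13 scene:s13
```

```text
{'time_s': np.float64(12.55), 'tcp_pos': array([ 0.4693, -0.3764,  0.1436]), 'eef_rot': array([-9.00490e+01, -1.50000e-02,  5.38932e+01]), 'contact_force': array([ 0.1717,  0.1086, -2.6452]), 'gripper_width': np.float64(0.0435)}
```

View pics/w13.png

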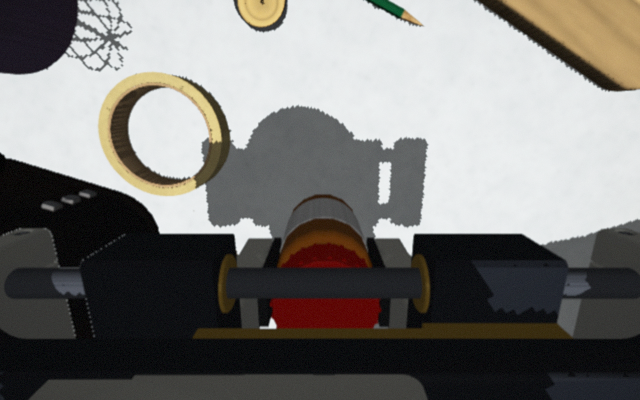

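View pics/s13.png

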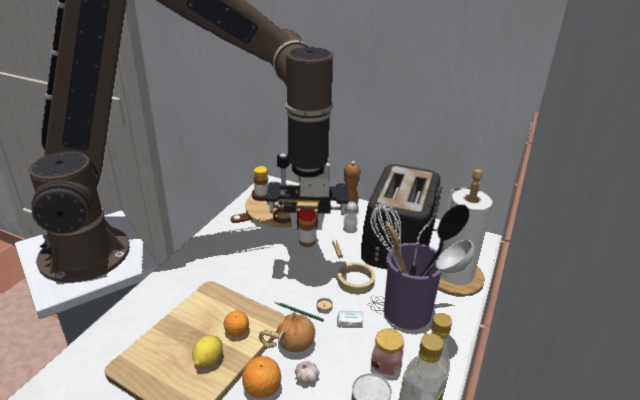

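View pics/t13.png

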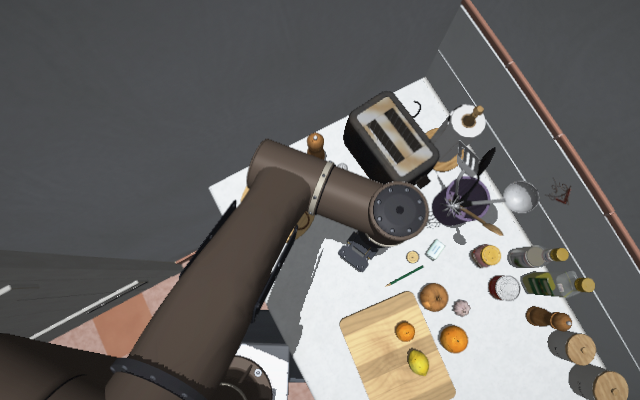

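>>> {"fn": "apply_moves", "kwargs": {
  "deltas": [
    {"tx": 0.015,"ty": 0,"tz": 0.006,"turn": -0.04,"gripper": 0.03},
    {"tx": 0.035,"ty": 0,"tz": 0.013,"turn": -0.08,"gripper": 0.03},
    {"tx": 0.06,"ty": 0,"tz": 0.023,"turn": -0.08,"gripper": 0.03},
    {"tx": 0.085,"ty": 0,"tz": 0.032,"turn": -0.08,"gripper": 0.03},
    {"tx": 0.11,"ty": 0,"tz": 0.042,"turn": -0.08,"gripper": 0.03}
  ],
  "newtons": 12
}}

```text
time_s: 13.2
tcp_pos: [0.5009, -0.2615, 0.1429]
eef_rot: [-90.0, -0.0, 58.1]
contact_force: [1.2, -0.7, -1.4]
gripper_width: 0.0434
```

```bash
python3 - <<'E'
from h import *
s=r.get_state();R=Ro.from_euler('xyz',s['eef_rot'],degrees=True).as_matrix()
print(s['tcp_pos'],s['eef_rot'],R.T@(np.array([.5243,-.1783,s['tcp_pos'][2]])-s['tcp_pos']))
E
```

```text
[ 0.50091806 -0.2614618   0.14288086] [-9.00180955e+01 -1.24139008e-02  5.81137329e+01] [8.29636996e-02 1.03715838e-05 2.40753951e-02]
```

>>> {"fn": "apply_moves", "kwargs": {
  "deltas": [
    {"tx": 0.02,"ty": 0,"tz": 0.006,"turn": 0,"gripper": 0.03},
    {"tx": 0.04,"ty": 0,"tz": 0.012,"turn": 0,"gripper": 0.03},
    {"tx": 0.06,"ty": 0,"tz": 0.018,"turn": 0,"gripper": 0.03},
    {"tx": 0.075,"ty": 0,"tz": 0.022,"turn": 0,"gripper": 0.03},
    {"tx": 0.083,"ty": 0,"tz": 0.024,"turn": 0,"gripper": 0.03}
  ],
  "newtons": 12
}}

```text
time_s: 13.7
tcp_pos: [0.5244, -0.1784, 0.1429]
eef_rot: [-90.0, -0.0, 58.2]
contact_force: [-0.0, -0.9, -1.9]
gripper_width: 0.0434
```

>>> {"fn": "apply_moves", "kwargs": {
  "deltas": [
    {"tx": 0,"ty": 0.01,"tz": 0,"turn": 0,"gripper": 0.03},
    {"tx": 0,"ty": 0.02,"tz": 0,"turn": 0,"gripper": 0.03},
    {"tx": 0,"ty": 0.03,"tz": 0,"turn": 0,"gripper": 0.03},
    {"tx": 0,"ty": 0.03,"tz": 0,"turn": 0,"gripper": 0.03}
  ],
  "newtons": 12
}}

```text
time_s: 14.1
tcp_pos: [0.5224, -0.1803, 0.1103]
eef_rot: [-89.8, 0.1, 58.1]
contact_force: [0.2, 0.7, -1.6]
gripper_width: 0.0434
```

```bash
python3 look.py scene:s14 wrist:w14; python3 -c "
import cv2;p=cv2.imread('pics/s14.png')[140:260,220:360];cv2.imwrite('pics/s14c.png',cv2.resize(p,None,fx=5,fy=5,interpolation=2))"
```

```text
{'time_s': np.float64(14.1), 'tcp_pos': array([ 0.5224, -0.1803,  0.1103]), 'eef_rot': array([-89.8036,   0.101 ,  58.1201]), 'contact_force': array([ 0.225 ,  0.678 , -1.6234]), 'gripper_width': np.float64(0.0434)}
```

View pics/s14c.png

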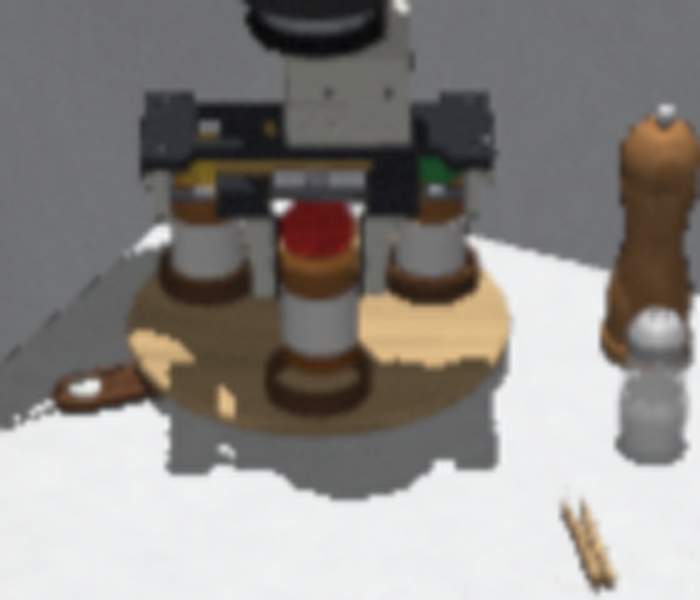

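View pics/w14.png

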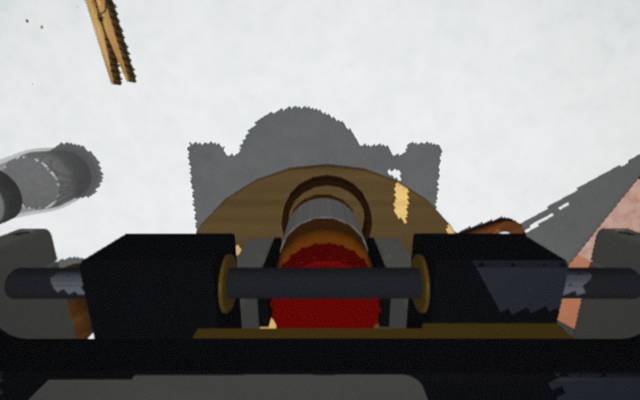

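```bash
python3 - <<'E'
from h import *
z=np.load('w14.npz');st=dict(tcp_pos=z['t'],eef_rot=z['e']);d=z['d']
R=Ro.from_euler('xyz',st['eef_rot'],degrees=True).as_matrix()
for px,zz in (((328,176),.04),((284,215),.04),((372,215),.04),((328,164),.024)): print(px,(R.T@(plane('wrist',px,zz,st)[0]-st['tcp_pos'])).round(4))
v=np.arange(160,260,3)
P=depthpt('wrist',[(327,a) for a in v],d[v,327],st);print(np.c_[v,(P-st['tcp_pos'])@R,P[:,2]].round(4))
E
python3 -c "
import cv2;p=cv2.imread('pics/w14.png')[150:300,240:420];cv2.imwrite('pics/w14c.png',cv2.resize(p,None,fx=4,fy=4,interpolation=2))"
```

```text
(328, 176) [-0.0303  0.0703  0.003 ]
(284, 215) [-0.0039  0.0702 -0.0264]
(372, 215) [-0.0038  0.0704  0.0325]
(328, 164) [-0.0357  0.0863  0.0032]
[[ 1.600e+02 -3.470e-02  1.129e-01  2.800e-03 -2.600e-03]
 [ 1.630e+02 -3.250e-02  1.127e-01  2.800e-03 -2.400e-03]
 [ 1.660e+02 -3.390e-02  8.890e-02  2.500e-03  2.140e-02]
 [ 1.690e+02 -3.210e-02  8.710e-02  2.500e-03  2.320e-02]
 [ 1.720e+02 -2.980e-02  8.790e-02  2.500e-03  2.240e-02]
 [ 1.750e+02 -2.830e-02  8.450e-02  2.500e-03  2.590e-02]
 [ 1.780e+02 -2.780e-02  7.650e-02  2.400e-03  3.390e-02]
 [ 1.810e+02 -2.670e-02  7.180e-02  2.300e-03  3.850e-02]
 [ 1.840e+02 -2.480e-02  7.140e-02  2.300e-03  3.890e-02]
 [ 1.870e+02 -1.910e-02  8.770e-02  2.500e-03  2.260e-02]
 [ 1.900e+02 -1.660e-02  8.930e-02  2.600e-03  2.100e-02]
 [ 1.930e+02 -1.450e-02  8.870e-02  2.500e-03  2.160e-02]
 [ 1.960e+02 -2.150e-02  5.250e-02  2.100e-03  5.780e-02]
 [ 1.990e+02 -2.190e-02  4.380e-02  2.100e-03  6.650e-02]
 [ 2.020e+02 -2.220e-02  3.590e-02  2.000e-03  7.440e-02]
 [ 2.050e+02 -2.180e-02  3.140e-02  1.900e-03  7.890e-02]
 [ 2.080e+02 -2.200e-02 
[... 320 characters left out ...]
01]
 [ 2.260e+02 -2.100e-02 -6.000e-04  1.600e-03  1.109e-01]
 [ 2.290e+02 -2.130e-02 -5.500e-03  1.500e-03  1.158e-01]
 [ 2.320e+02 -2.060e-02 -7.100e-03  1.500e-03  1.174e-01]
 [ 2.350e+02 -2.040e-02 -1.020e-02  1.500e-03  1.205e-01]
 [ 2.380e+02 -1.920e-02 -1.080e-02  1.500e-03  1.211e-01]
 [ 2.410e+02 -1.820e-02 -1.150e-02  1.500e-03  1.218e-01]
 [ 2.440e+02 -2.050e-02 -2.040e-02  1.400e-03  1.307e-01]
 [ 2.470e+02 -2.030e-02 -2.290e-02  1.300e-03  1.332e-01]
 [ 2.500e+02 -2.080e-02 -2.690e-02  1.300e-03  1.372e-01]
 [ 2.530e+02 -2.000e-02 -2.780e-02  1.300e-03  1.381e-01]
 [ 2.560e+02 -1.990e-02 -3.020e-02  1.300e-03  1.405e-01]
 [ 2.590e+02 -1.920e-02 -3.120e-02  1.200e-03  1.415e-01]]
```

View pics/w14c.png

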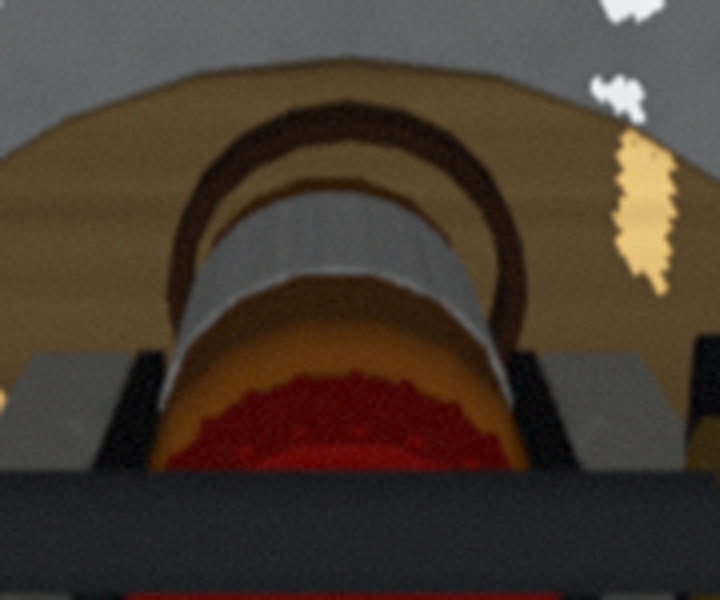

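>>> {"fn": "apply_moves", "kwargs": {
  "deltas": [
    {"tx": 0,"ty": 0.003,"tz": 0,"turn": 0,"gripper": 0.03},
    {"tx": 0,"ty": 0.003,"tz": 0,"turn": 0,"gripper": 0.03}
  ],
  "newtons": 12
}}

```text
time_s: 14.4
tcp_pos: [0.5239, -0.1799, 0.1095]
eef_rot: [-90.0, -0.0, 58.2]
contact_force: [-0.4, 0.3, -1.7]
gripper_width: 0.0434
```

```bash
python3 look.py wrist:w15; python3 - <<'E'
from h import *
z=np.load('w15.npz');st=dict(tcp_pos=z['t'],eef_rot=z['e']);d=z['d']
R=Ro.from_euler('xyz',st['eef_rot'],degrees=True).as_matrix()
v=np.arange(170,214,3)
P=depthpt('wrist',[(327,a) for a in v],d[v,327],st);print(np.c_[v,(P-st['tcp_pos'])@R,P[:,2]].round(4))
E
```

```text
{'time_s': np.float64(14.4), 'tcp_pos': array([ 0.5239, -0.1799,  0.1095]), 'eef_rot': array([-8.99996e+01, -2.50000e-03,  5.81810e+01]), 'contact_force': array([-0.3959,  0.278 , -1.7383]), 'gripper_width': np.float64(0.0434)}
[[ 1.70e+02 -3.15e-02  8.62e-02  2.50e-03  2.33e-02]
 [ 1.73e+02 -2.94e-02  8.62e-02  2.50e-03  2.32e-02]
 [ 1.76e+02 -2.89e-02  7.77e-02  2.40e-03  3.17e-02]
 [ 1.79e+02 -2.83e-02  7.04e-02  2.30e-03  3.91e-02]
 [ 1.82e+02 -2.65e-02  6.96e-02  2.30e-03  3.99e-02]
 [ 1.85e+02 -2.08e-02  8.65e-02  2.50e-03  2.30e-02]
 [ 1.88e+02 -1.88e-02  8.58e-02  2.50e-03  2.37e-02]
 [ 1.91e+02 -1.65e-02  8.67e-02  2.50e-03  2.28e-02]
 [ 1.94e+02 -2.14e-02  5.80e-02  2.20e-03  5.15e-02]
 [ 1.97e+02 -2.12e-02  5.10e-02  2.10e-03  5.85e-02]
 [ 2.00e+02 -2.19e-02  4.14e-02  2.00e-03  6.80e-02]
 [ 2.03e+02 -2.20e-02  3.46e-02  2.00e-03  7.48e-02]
 [ 2.06e+02 -2.22e-02  2.80e-02  1.90e-03  8.14e-02]
 [ 2.09e+02 -2.16e-02  2.44e-02  1.80e-03  8.51e-02]
 [ 2.12e+02 -2.19e-02  1.81e-02  1.80e-03  9.14e-02]]
```

>>> {"fn": "apply_moves", "kwargs": {
  "deltas": [
    {"tx": 0.002,"ty": 0.0,"tz": 0.0,"turn": 0,"gripper": 0.03},
    {"tx": 0.002,"ty": 0.006,"tz": 0.0,"turn": 0,"gripper": 0.03},
    {"tx": 0.002,"ty": 0.011,"tz": 0,"turn": 0,"gripper": 0.03},
    {"tx": 0.002,"ty": 0.016,"tz": 0,"turn": 0,"gripper": 0.03},
    {"tx": 0.002,"ty": 0.018,"tz": 0,"turn": 0,"gripper": 0.03}
  ],
  "newtons": 12
}}

```text
time_s: 14.95
tcp_pos: [0.5246, -0.178, 0.0907]
eef_rot: [-89.9, 0.0, 58.2]
contact_force: [-0.4, 0.6, -2.0]
gripper_width: 0.0437
```

>>> {"fn": "apply_moves", "kwargs": {
  "deltas": [
    {"tx": 0,"ty": 0.002,"tz": 0,"turn": 0,"gripper": 0.03},
    {"tx": 0,"ty": 0.004,"tz": 0,"turn": 0,"gripper": 0.03},
    {"tx": 0,"ty": 0.005,"tz": 0,"turn": 0,"gripper": 0.03},
    {"tx": 0,"ty": 0.005,"tz": 0,"turn": 0,"gripper": 0.03}
  ],
  "newtons": 12
}}

```text
time_s: 15.35
tcp_pos: [0.5251, -0.1781, 0.0866]
eef_rot: [-90.0, 0.0, 58.2]
contact_force: [0.6, -0.0, -1.1]
gripper_width: 0.0434
```

```bash
python3 look.py scene:s16 wrist:w16; python3 -c "
import cv2;p=cv2.imread('pics/s16.png')[140:260,220:360];cv2.imwrite('pics/s16c.png',cv2.resize(p,None,fx=5,fy=5,interpolation=2))"
```

```text
{'time_s': np.float64(15.35), 'tcp_pos': array([ 0.5251, -0.1781,  0.0866]), 'eef_rot': array([-9.00039e+01,  1.00000e-03,  5.82007e+01]), 'contact_force': array([ 0.5682, -0.0095, -1.1007]), 'gripper_width': np.float64(0.0434)}
```

View pics/s16c.png

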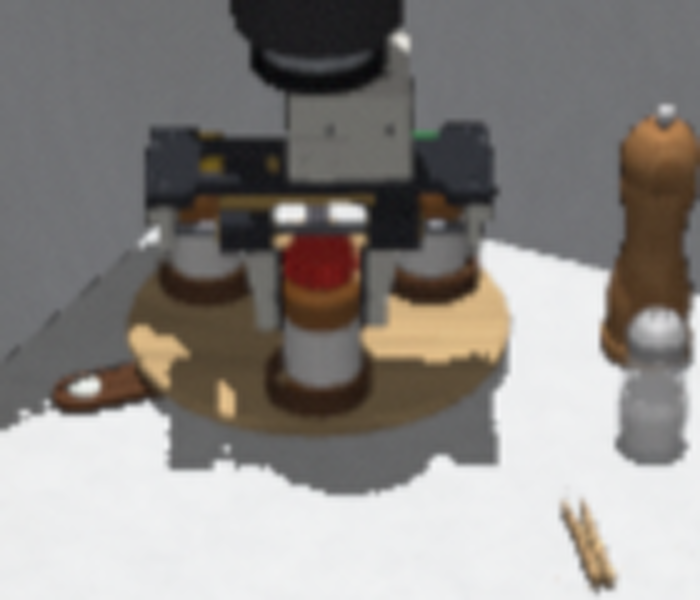

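>>> {"fn": "apply_moves", "kwargs": {
  "deltas": [
    {"tx": 0,"ty": 0.001,"tz": 0,"turn": 0,"gripper": 0.03},
    {"tx": 0,"ty": 0.0015,"tz": 0,"turn": 0,"gripper": 0.03},
    {"tx": 0,"ty": 0.0015,"tz": 0,"turn": 0,"gripper": 0.03}
  ],
  "newtons": 12
}}

```text
time_s: 15.75
tcp_pos: [0.5258, -0.1783, 0.0861]
eef_rot: [-90.1, -0.0, 58.2]
contact_force: [-0.9, -0.1, 6.1]
gripper_width: 0.0435
```

>>> {"fn": "apply_moves", "kwargs": {
  "deltas": [
    {"tx": 0,"ty": 0,"tz": 0,"turn": 0,"gripper": 0.048},
    {"tx": 0,"ty": 0,"tz": 0,"turn": 0,"gripper": 0.052},
    {"tx": 0,"ty": 0,"tz": 0,"turn": 0,"gripper": 0.056},
    {"tx": 0,"ty": 0,"tz": 0,"turn": 0,"gripper": 0.06},
    {"tx": 0,"ty": 0,"tz": 0,"turn": 0,"gripper": 0.062}
  ]
}}

```text
time_s: 16.25
tcp_pos: [0.525, -0.178, 0.085]
eef_rot: [-90.0, 0.0, 58.2]
contact_force: [1.1, -0.3, 1.1]
gripper_width: 0.0608
```

>>> {"fn": "apply_moves", "kwargs": {
  "deltas": [
    {"tx": 0,"ty": -0.01,"tz": 0,"turn": 0,"gripper": 0.062},
    {"tx": 0,"ty": -0.03,"tz": 0,"turn": 0,"gripper": 0.062},
    {"tx": 0,"ty": -0.06,"tz": 0,"turn": 0,"gripper": 0.062},
    {"tx": 0,"ty": -0.1,"tz": 0,"turn": 0,"gripper": 0.065},
    {"tx": 0,"ty": -0.14,"tz": 0,"turn": 0,"gripper": 0.07}
  ]
}}

```text
time_s: 16.75
tcp_pos: [0.5246, -0.1781, 0.2271]
eef_rot: [-90.0, 0.0, 58.2]
contact_force: [1.4, 0.7, 0.5]
gripper_width: 0.0675
```

```bash
python3 look.py scene:s17 wrist:w17; python3 -c "
import cv2;p=cv2.imread('pics/s17.png')[100:260,200:400];cv2.imwrite('pics/s17c.png',cv2.resize(p,None,fx=3.7,fy=3.7,interpolation=2))"
```

```text
{'time_s': np.float64(16.75), 'tcp_pos': array([ 0.5246, -0.1781,  0.2271]), 'eef_rot': array([-8.99867e+01,  1.95000e-02,  5.82075e+01]), 'contact_force': array([1.4308, 0.7252, 0.5013]), 'gripper_width': np.float64(0.0675)}
```

View pics/s17c.png

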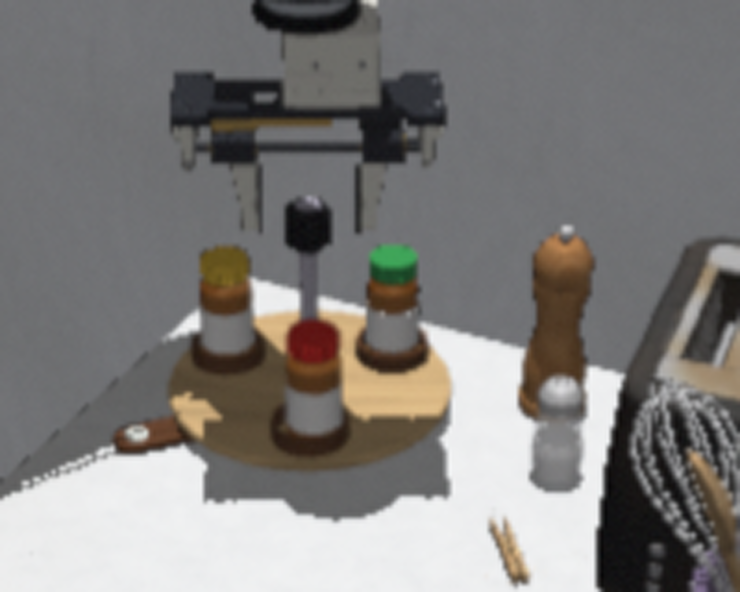

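View pics/w17.png

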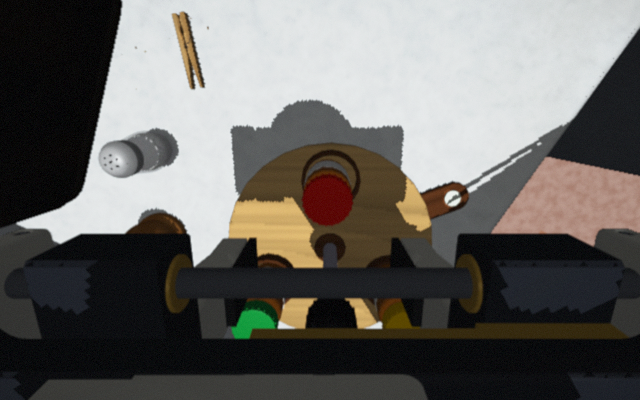

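>>> {"fn": "apply_moves", "kwargs": {
  "deltas": [
    {"tx": 0.03,"ty": -0.003,"tz": 0,"turn": 0,"gripper": 0.07},
    {"tx": 0.06,"ty": -0.003,"tz": 0.001,"turn": 0,"gripper": 0.07},
    {"tx": 0.079,"ty": -0.003,"tz": 0.001,"turn": 0,"gripper": 0.07},
    {"tx": 0.079,"ty": -0.003,"tz": 0.001,"turn": 0,"gripper": 0.07}
  ]
}}

```text
time_s: 17.25
tcp_pos: [0.5669, -0.1088, 0.2282]
eef_rot: [-90.0, -0.0, 58.3]
contact_force: [0.1, 0.0, -0.7]
gripper_width: 0.0699
```

```bash
python3 look.py scene:s18 wrist:w18 top:t18; python3 -c "
import cv2;p=cv2.imread('pics/s18.png')[100:260,200:400];cv2.imwrite('pics/s18c.png',cv2.resize(p,None,fx=3.7,fy=3.7,interpolation=2))"
```

```text
{'time_s': np.float64(17.25), 'tcp_pos': array([ 0.5669, -0.1088,  0.2282]), 'eef_rot': array([-9.00158e+01, -1.06000e-02,  5.83214e+01]), 'contact_force': array([ 0.0818,  0.047 , -0.6754]), 'gripper_width': np.float64(0.0699)}
```

View pics/s18c.png

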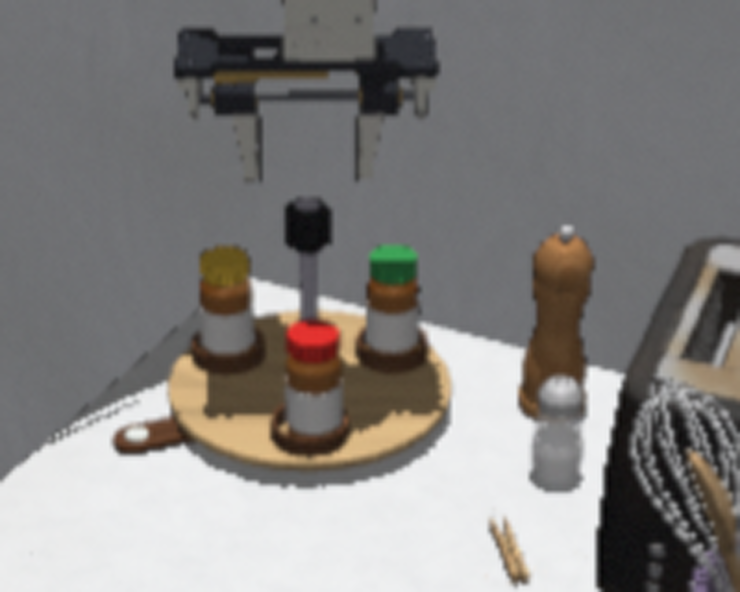

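View pics/w18.png

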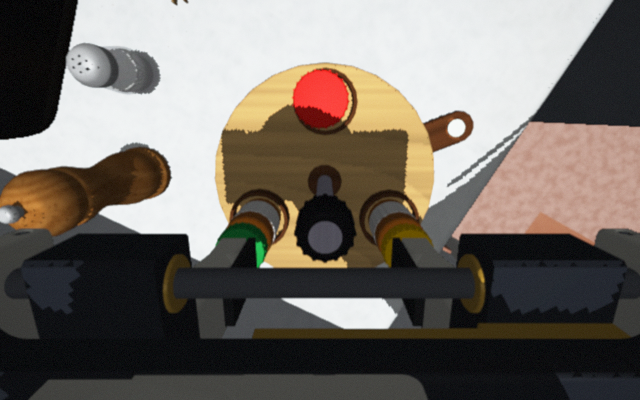

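```bash
python3 - <<'E'
from h import *
z=np.load('w18.npz');st=dict(tcp_pos=z['t'],eef_rot=z['e']);p=z['p']
R=Ro.from_euler('xyz',st['eef_rot'],degrees=True).as_matrix()
U,V=np.meshgrid(np.arange(640),np.arange(400))
h=cv2.cvtColor(p,cv2.COLOR_RGB2HSV)
m=((h[...,0]<6)|(h[...,0]>172))&(h[...,1]>180)&(h[...,2]>60)&(np.hypot(U-322,V-97)<40)
c=max(cv2.findContours(m.astype(np.uint8),0,1)[0],key=cv2.contourArea);print('lid',cv2.minEnclosingCircle(c))
P=depthpt('wrist',np.stack([U[m],V[m]],1),z['d'][m],st);t=abs(P[:,2]-.12)<.007;print('lid top P',np.median(P[t],0),t.sum(),P[t].min(0),P[t].max(0))
lid=np.array([P[t][:,0].min()+P[t][:,0].max(),P[t][:,1].min()+P[t][:,1].max()])/2
m=(p.min(2)>190)&(np.hypot(U-457,V-128)<10);dot=plane('wrist',(U[m].mean(),V[m].mean()),.010,st)[0];print('dot',U[m].mean(),V[m].mean(),dot)
kn=plane('wrist',(325,238),.188,st)[0];print('knob',kn,R.T@(kn-st['tcp_pos']))
for ax in (np.array([.5655,-.1108]),kn[:2]):
    for L in (lid,P[t].mean(0)[:2]):
        a=np.arctan2(*(L-ax)[::-1]);b=np.arctan2(*(dot[:2]-ax)[::-1]);print(np.linalg.norm(L-ax),np.linalg.norm(dot[:2]-ax),(a-b)%(2*np.pi))
E
```

```text
lid ((320.5, 98.5), 30.041736602783203)
lid top P [ 0.52680421 -0.17794637  0.11942435] 2509 [ 0.50655689 -0.19774438  0.11626967] [ 0.54772867 -0.15690653  0.1215362 ]
dot 456.0429184549356 127.5793991416309 [ 0.41865034 -0.08101875  0.01      ]
knob [ 0.56655287 -0.10762771  0.188     ] [0.00079188 0.04019379 0.00088301]
0.0767913559448348 0.14983906883609777 1.2478630940146775
0.07735507164743598 0.14983906883609777 1.2479628635659905
0.08006829126560952 0.15027706263141663 1.234178769784469
0.08063205157383362 0.15027706263141663 1.2342157664584796
```

>>> {"fn": "apply_moves", "kwargs": {
  "deltas": [
    {"tx": 0,"ty": 0.02,"tz": 0.0,"turn": 0,"gripper": 0.07},
    {"tx": 0,"ty": 0.04,"tz": 0,"turn": 0,"gripper": 0.065},
    {"tx": 0,"ty": 0.055,"tz": 0,"turn": 0,"gripper": 0.055},
    {"tx": 0,"ty": 0.06,"tz": 0,"turn": 0,"gripper": 0.05},
    {"tx": 0,"ty": 0.06,"tz": 0,"turn": 0,"gripper": 0.045}
  ],
  "newtons": 6
}}

```text
time_s: 17.9
tcp_pos: [0.5652, -0.111, 0.1676]
eef_rot: [-89.9, 0.1, 58.2]
contact_force: [-0.6, 0.5, 0.4]
gripper_width: 0.048
```

>>> {"fn": "apply_moves", "kwargs": {
  "deltas": [
    {"tx": 0,"ty": 0,"tz": 0,"turn": 0,"gripper": 0.04},
    {"tx": 0,"ty": 0,"tz": 0,"turn": 0,"gripper": 0.036},
    {"tx": 0,"ty": 0,"tz": 0,"turn": 0,"gripper": 0.02},
    {"tx": 0,"ty": 0,"tz": 0,"turn": 0,"gripper": 0.02},
    {"tx": 0,"ty": 0,"tz": 0,"turn": 0,"gripper": 0.02}
  ],
  "newtons": 12
}}

```text
time_s: 18.4
tcp_pos: [0.5652, -0.11, 0.1689]
eef_rot: [-90.0, -0.0, 58.2]
contact_force: [-3.5, 2.4, 4.2]
gripper_width: 0.0354
```

```bash
python3 look.py wrist:w19 scene:s19
```

```text
{'time_s': np.float64(18.4), 'tcp_pos': array([ 0.5652, -0.11  ,  0.1689]), 'eef_rot': array([-8.99625e+01, -2.01000e-02,  5.82022e+01]), 'contact_force': array([-3.5437,  2.3864,  4.2468]), 'gripper_width': np.float64(0.0354)}
```

View pics/w19.png

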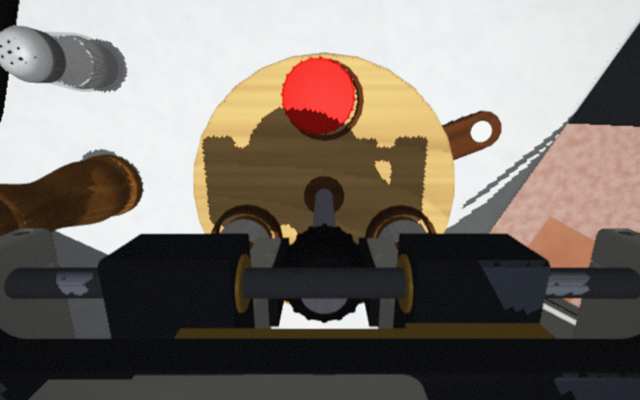

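>>> {"fn": "apply_moves", "kwargs": {
  "deltas": [
    {"tx": 0,"ty": 0,"tz": 0.001,"turn": 0.01,"gripper": 0.02},
    {"tx": 0,"ty": 0,"tz": 0.001,"turn": 0.03,"gripper": 0.02},
    {"tx": 0,"ty": 0,"tz": 0.001,"turn": 0.06,"gripper": 0.02},
    {"tx": 0,"ty": 0,"tz": 0.001,"turn": 0.095,"gripper": 0.02},
    {"tx": 0,"ty": 0,"tz": 0.001,"turn": 0.13,"gripper": 0.02}
  ],
  "newtons": 18
}}

```text
time_s: 19.0
tcp_pos: [0.5652, -0.11, 0.1689]
eef_rot: [-90.0, -0.0, 50.6]
contact_force: [-2.8, 0.9, 6.9]
gripper_width: 0.0349
```

```bash
python3 look.py wrist:w20
```

```text
{'time_s': np.float64(19.0), 'tcp_pos': array([ 0.5652, -0.11  ,  0.1689]), 'eef_rot': array([-9.00398e+01, -2.03000e-02,  5.06158e+01]), 'contact_force': array([-2.7951,  0.9336,  6.9352]), 'gripper_width': np.float64(0.0349)}
```

View pics/w20.png

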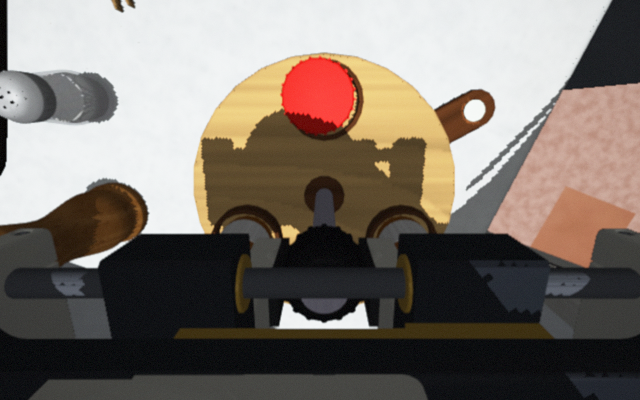

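Tray turns with the gripper: the jar stays at about (318,95) while the dot moves towards it. I'll continue at a steady rate.

>>> {"fn": "apply_moves", "kwargs": {
  "deltas": [
    {"tx": 0,"ty": 0,"tz": 0,"turn": 0.035,"gripper": 0.02},
    {"tx": 0,"ty": 0,"tz": 0,"turn": 0.07,"gripper": 0.02},
    {"tx": 0,"ty": 0,"tz": 0,"turn": 0.105,"gripper": 0.02},
    {"tx": 0,"ty": 0,"tz": 0,"turn": 0.14,"gripper": 0.02},
    {"tx": 0,"ty": 0,"tz": 0,"turn": 0.175,"gripper": 0.02}
  ],
  "newtons": 18
}}

```text
time_s: 19.55
tcp_pos: [0.5652, -0.1099, 0.1689]
eef_rot: [-90.0, -0.0, 40.6]
contact_force: [-2.9, 0.2, 5.3]
gripper_width: 0.0351
```

>>> {"fn": "apply_moves", "kwargs": {
  "deltas": [
    {"tx": 0,"ty": 0,"tz": 0,"turn": 0.035,"gripper": 0.02},
    {"tx": 0,"ty": 0,"tz": 0,"turn": 0.07,"gripper": 0.02},
    {"tx": 0,"ty": 0,"tz": 0,"turn": 0.105,"gripper": 0.02},
    {"tx": 0,"ty": 0,"tz": 0,"turn": 0.14,"gripper": 0.02},
    {"tx": 0,"ty": 0,"tz": 0,"turn": 0.175,"gripper": 0.02}
  ],
  "newtons": 18
}}

```text
time_s: 20.05
tcp_pos: [0.5652, -0.11, 0.1689]
eef_rot: [-90.0, -0.0, 30.6]
contact_force: [-2.2, 1.1, 6.4]
gripper_width: 0.0352
```

>>> {"fn": "apply_moves", "kwargs": {
  "deltas": [
    {"tx": 0,"ty": 0,"tz": 0,"turn": 0.035,"gripper": 0.02},
    {"tx": 0,"ty": 0,"tz": 0,"turn": 0.07,"gripper": 0.02},
    {"tx": 0,"ty": 0,"tz": 0,"turn": 0.105,"gripper": 0.02},
    {"tx": 0,"ty": 0,"tz": 0,"turn": 0.14,"gripper": 0.02},
    {"tx": 0,"ty": 0,"tz": 0,"turn": 0.175,"gripper": 0.02}
  ],
  "newtons": 18
}}

```text
time_s: 20.55
tcp_pos: [0.5652, -0.11, 0.1689]
eef_rot: [-90.0, -0.0, 20.5]
contact_force: [-2.4, -0.0, 6.3]
gripper_width: 0.0351
```

>>> {"fn": "apply_moves", "kwargs": {
  "deltas": [
    {"tx": 0,"ty": 0,"tz": 0,"turn": 0.035,"gripper": 0.02},
    {"tx": 0,"ty": 0,"tz": 0,"turn": 0.07,"gripper": 0.02},
    {"tx": 0,"ty": 0,"tz": 0,"turn": 0.105,"gripper": 0.02},
    {"tx": 0,"ty": 0,"tz": 0,"turn": 0.14,"gripper": 0.02},
    {"tx": 0,"ty": 0,"tz": 0,"turn": 0.175,"gripper": 0.02}
  ],
  "newtons": 18
}}

```text
time_s: 21.05
tcp_pos: [0.5652, -0.11, 0.1689]
eef_rot: [-90.0, -0.1, 10.5]
contact_force: [-1.8, -0.5, 6.4]
gripper_width: 0.0353
```

```bash
python3 look.py wrist:w21 scene:s21
```

```text
{'time_s': np.float64(21.05), 'tcp_pos': array([ 0.5652, -0.11  ,  0.1689]), 'eef_rot': array([-9.00185e+01, -5.52000e-02,  1.05052e+01]), 'contact_force': array([-1.7805, -0.5264,  6.4173]), 'gripper_width': np.float64(0.0353)}
```

View pics/w21.png

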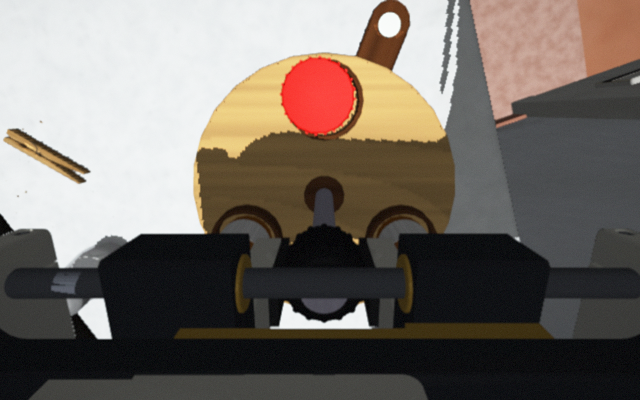

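>>> {"fn": "apply_moves", "kwargs": {
  "deltas": [
    {"tx": 0,"ty": 0,"tz": 0,"turn": 0.035,"gripper": 0.02},
    {"tx": 0,"ty": 0,"tz": 0,"turn": 0.07,"gripper": 0.02},
    {"tx": 0,"ty": 0,"tz": 0,"turn": 0.105,"gripper": 0.02},
    {"tx": 0,"ty": 0,"tz": 0,"turn": 0.14,"gripper": 0.02},
    {"tx": 0,"ty": 0,"tz": 0,"turn": 0.175,"gripper": 0.02}
  ],
  "newtons": 18
}}

```text
time_s: 21.65
tcp_pos: [0.5652, -0.11, 0.1689]
eef_rot: [-90.0, -0.1, 0.5]
contact_force: [-2.4, 1.0, 6.4]
gripper_width: 0.0353
```

>>> {"fn": "apply_moves", "kwargs": {
  "deltas": [
    {"tx": 0,"ty": 0,"tz": 0,"turn": 0.035,"gripper": 0.02},
    {"tx": 0,"ty": 0,"tz": 0,"turn": 0.07,"gripper": 0.02},
    {"tx": 0,"ty": 0,"tz": 0,"turn": 0.105,"gripper": 0.02},
    {"tx": 0,"ty": 0,"tz": 0,"turn": 0.135,"gripper": 0.02},
    {"tx": 0,"ty": 0,"tz": 0,"turn": 0.16,"gripper": 0.02}
  ],
  "newtons": 18
}}

```text
time_s: 22.15
tcp_pos: [0.5652, -0.11, 0.1689]
eef_rot: [-90.0, -0.1, -8.7]
contact_force: [-2.3, -0.3, 4.7]
gripper_width: 0.0353
```

>>> {"fn": "apply_moves", "kwargs": {
  "deltas": [
    {"tx": 0,"ty": 0,"tz": 0,"turn": 0.02,"gripper": 0.02},
    {"tx": 0,"ty": 0,"tz": 0,"turn": 0.035,"gripper": 0.02},
    {"tx": 0,"ty": 0,"tz": 0,"turn": 0.045,"gripper": 0.02},
    {"tx": 0,"ty": 0,"tz": 0,"turn": 0.05,"gripper": 0.02},
    {"tx": 0,"ty": 0,"tz": 0,"turn": 0.05,"gripper": 0.02}
  ],
  "newtons": 18
}}

```text
time_s: 22.65
tcp_pos: [0.5652, -0.11, 0.1689]
eef_rot: [-90.0, -0.1, -11.5]
contact_force: [-3.2, 0.5, 6.3]
gripper_width: 0.0354
```

>>> {"fn": "apply_moves", "kwargs": {
  "deltas": [
    {"tx": 0,"ty": 0,"tz": 0,"turn": 0,"gripper": 0.02},
    {"tx": 0,"ty": 0,"tz": 0,"turn": 0,"gripper": 0.02},
    {"tx": 0,"ty": 0,"tz": 0,"turn": 0,"gripper": 0.02},
    {"tx": 0,"ty": 0,"tz": 0,"turn": 0,"gripper": 0.02},
    {"tx": 0,"ty": 0,"tz": 0,"turn": 0,"gripper": 0.02}
  ],
  "newtons": 18
}}

```text
time_s: 23.15
tcp_pos: [0.5653, -0.1101, 0.1689]
eef_rot: [-90.0, -0.1, -11.5]
contact_force: [-3.0, 0.7, 5.8]
gripper_width: 0.0357
```

```bash
python3 look.py wrist:w22 scene:s22;python3 -c "
import cv2;p=cv2.imread('pics/s22.png')[100:260,200:400];cv2.imwrite('pics/s22c.png',cv2.resize(p,None,fx=3.7,fy=3.7,interpolation=2))"
```

```text
{'time_s': np.float64(23.15), 'tcp_pos': array([ 0.5653, -0.1101,  0.1689]), 'eef_rot': array([-8.99963e+01, -6.19000e-02, -1.14812e+01]), 'contact_force': array([-2.9903,  0.7105,  5.767 ]), 'gripper_width': np.float64(0.0357)}
```

View pics/w22.png

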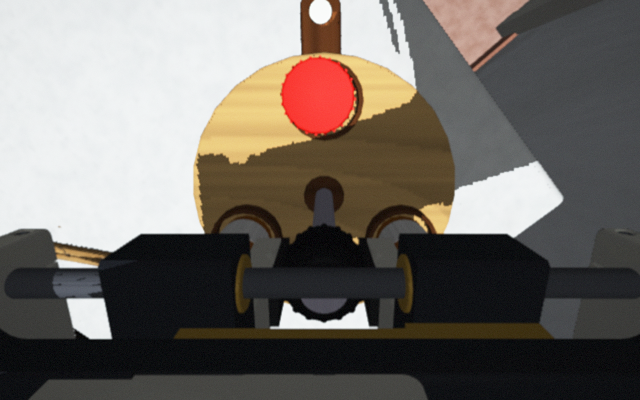

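View pics/s22c.png

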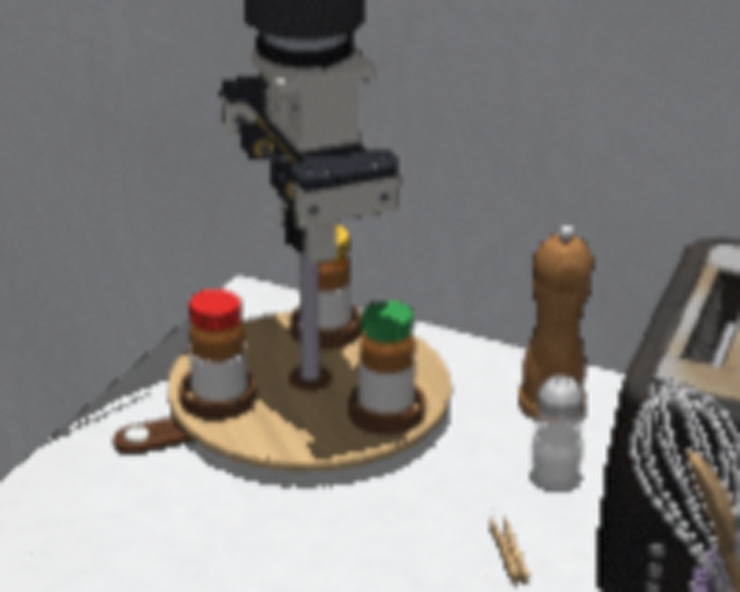

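```bash
python3 - <<'E'
from h import *
z=np.load('w22.npz');st=dict(tcp_pos=z['t'],eef_rot=z['e']);p=z['p']
R=Ro.from_euler('xyz',st['eef_rot'],degrees=True).as_matrix()
U,V=np.meshgrid(np.arange(640),np.arange(400));h=cv2.cvtColor(p,cv2.COLOR_RGB2HSV)
m=((h[...,0]<6)|(h[...,0]>172))&(h[...,1]>180)&(h[...,2]>100)&(np.hypot(U-318,V-96)<45)
P=depthpt('wrist',np.stack([U[m],V[m]],1),z['d'][m],st);t=abs(P[:,2]-.12)<.007
L=(P[t].min(0)+P[t].max(0))/2;print('lid',L,np.percentile(P[t][:,2],[5,50,95]))
m=(p.min(2)>190)&(np.hypot(U-320,V-11)<9);D=plane('wrist',(U[m].mean(),V[m].mean()),.01,st)[0];ax=st['tcp_pos'][:2]
a=np.arctan2(*(L[:2]-ax)[::-1]);b=np.arctan2(*(D[:2]-ax)[::-1]);print('angle jar-dot',a-b,np.linalg.norm(L[:2]-ax),np.linalg.norm(D[:2]-ax),np.abs(r.get_state()['qd']).max())
r.close_job()
E
```

```text
lid [ 0.48699375 -0.09612055  0.11881287] [0.11808523 0.11931366 0.12041419]
angle jar-dot 0.012554132224897874 0.07949049923851569 0.14993186724867738 0.05541574697511535
the job is handed in; nothing more can be done
```

I completed all the steps in order and handed the job in at about 23 s; it reports no verdict.

- **Turning the jar over:** the moves only allow a turn about the vertical. So I tipped the jar onto its side, gripped it near its base and swung it lid-down against the worktop. It was tilted about 145°, judged by eye from the picture, and I held it there for about 0.3 s. Then I laid it back down and stood it upright again.
- **Placing it:** I set the jar in the empty well, let go and moved clear. The turntable was still at about 1.2 rad then.
- **Turning the carousel:** I gripped the knob at 18 N and turned it slowly clockwise by about 70°. I finished still gripping it.

Last checks:
- **Alignment:** the jar was 0.013 rad from the dot, and the limit is 0.14.
- **Seating:** the lid centre was 79.5 mm from the axis, against 80 mm nominal. The lid top was level at 119 mm, against 120 mm nominal, so the jar is upright on the well's floor.
- **Grip:** the fingers were stopped on the knob 35.7 mm apart, and the grasp point was about 1 mm from its middle.
- **Stillness:** the arm's joints were nearly still, at 0.06 degrees/s or less.
- **Bystanders:** the salt shaker and pepper mill looked unmoved in the final scene picture. The tape roll was outside that crop, and I saw it in place just before the placing.

None of the checks failed. The two estimates of the starting turntable angle differed slightly: 1.20 rad from the top camera and 1.23 to 1.25 rad from the wrist camera. That is well inside the tolerance.

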